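Cap the culture bottles tight and put them in the incubator

ROBOT

A 7-joint arm with a two-finger parallel gripper is mounted at the origin on the work surface. World frame = base frame: x ahead of the robot, y to its left, z up, the work surface at z = 0. Lengths are in m, angles in rad, forces in N, time in s.
With the tool pointing down it reaches from about 0.425 to 0.925 m from the base axis. Payload 6.8 kg.
Tool frame: the origin (TCP) lies between the finger pads; the fingertips stand r.tcp_to_tips ahead of it and the grasp point (between the pads) is the TCP (r.tcp_to_tips is the distance from the TCP to the fingertips, in m); z points along the fingers, y is the line along which they close (so a half turn about z gives the same grasp; the last joint's range is limited). The gripper opens to 85 mm and grips with 20 to 120 N. Pads are 22 mm wide; open, the fingers measure 114 mm over their backs; the gripper's body (76 mm by 85 mm) begins 54 mm behind the grasp point. The pads swing forward as they close: fully open they stand 13 mm farther back than shut.
Start: joints at [1.202, 0.477, 0.022, 1.555, -0.011, 1.109, -0.083], TCP at [0.174, -0.652, 0.218] pointing down, gripper open.
Joint ranges: [-2.96, 2.96], [-0.34, 2.1], [-1.41, 1.46], [0.24, 2.44], [-1.37, 4.51], [0.17, 1.92], [-2.96, 2.96]. Speed limits (rad/s): [2.39, 2.39, 3.14, 3.14, 3.14, 3.14, 3.14].

INTERFACE

Orientations are given as a rotation vector (axis times angle).
In Python, from bench import r gives the robot as it stands.
- The arm moves only by the tool servo_tool, never from a script. Its argument "commands" is a list of rows, each a list of 2 entries, a list of its own where there are three numbers: the shift along the tool's x, y, z normalised to -1 to 1, where 1 is 250 mm, then the turn, a rotation vector about the tool's x, y, z normalised to -1 to 1, where 1 is 90 degrees. In form: [[[dx, dy, dz], [ax, ay, az]], ...]. A call has 1 to 20 rows; each row is the pose to reach, as a shift and turn from the pose commanded when the call began, along the tool's axes at that moment; what a row does not reach only later rows make up. A row lasts 1/10 s, in which the tool goes at most 50 mm and 8.59 degrees, less where a joint would pass 70% of its speed; a pose out of reach is approached as far as the arm can. A call with a number of a shift or a turn outside -1 to 1 is refused whole. A call with a gripper value outside its range is refused whole. "claw" is the closure, from 0 (fully open) to 1 (shut), set as the call begins (left out, the last holds). The fingers move at their own pace and stop on an object; "squeeze" is the grip in N (left out, the last holds). Time passes only in rows, so rows that repeat a pose let the fingers close. It gives the time, the measured TCP pose, the force, the opening and the grip force at its end, in the units of the state.
- r.get_obs(): the state, without advancing time (a new reading comes with each control period).
- r.grab_frame(name): name is "scene" or "top"; returns (picture, depth): 420x560x3 uint8, red, green, blue; 420x560 float32, m along the optical axis (not along the pixel's ray), 0 where there is no reading.
- r.camera_model(name): a dict with "fx", "fy", "cx", "cy" (pixels), "extrinsics" (4x4, takes a point from camera to world coordinates). Camera axes: x right, y down, z forward; pixel columns grow to the right and rows downward; lengths in m; the calibration is good to about 2 mm. A picture is of the moment at which its call begins. camera_model takes no time and is no camera call.
- r.hand_in(): hands the job in; it is judged then, once.
Trained networks look in the newest picture that a camera, given by its name, has taken for a name from the list of things; names that differ only in an ending like _2 or _b are one class to them, and where a whole thing is asked for, a point or a joint stands for the part that bears it (a point fixed in the world has none). Each returns a list of dicts, best first, with "confidence" (0 to 1); they miss things now and then, are a little off and sometimes report something else, mostly with a low value. They report only what shows in the picture. A call takes as long as a camera call.
- r.boxes_of(camera, target): "uv" ([column, row] in pixels, amid what is visible of it).
- r.mark_of(camera, target): "uv" ([column, row] in pixels: a listed point, or the origin of a listed thing).
The state is a dict: "clock": time; "joints": joint angles; "qvel": joint speeds; "tau": joint torques, N m; "tcp_pos": TCP position; "orientation": TCP orientation; "contact_force": force on the tool from outside, world axes, zero at the start; "moment": the same for the moment, N m; "grip_width": finger opening in m; "gripper_force": force on a finger pad.
Only numpy, scipy, OpenCV 4.12 (cv2) and the standard library are available. Lean on these libraries where they do the work, as an engineer would, in place of code of your own. Each camera call takes 0.05 s, during which the arm holds its last target. There are 200 camera calls.

TASK

The caps of the square amber bottles on the bench are only loosely on: screw every one of them down tight, and draw the incubator's shelf out and stand all the bottles upright on it. Then push the shelf fully home and push the door shut until its catch holds it. Leave the red tube rack where it stands.

Things in the scene. Friction and masses are not known exactly. Their poses are not given: they have to be found in the camera images.
- bottle1: square amber bottle, 54 x 54 mm, 104 mm high with its cap, 0.27 kg; 3 to 5 of the five alike bottles are present, upright on the bench. Origin: centre of the underside; z up, x and y square to its sides. Sides straight to 66 mm height, then shoulder and neck (31 mm wide), cap from 82 to 104 mm: lift it by the cap. It turns less easily on the bench than its cap, so need not be held while capping
- cap1 (a joint): black screw cap of bottle1, 40 mm wide, 22 mm tall, never comes off. Rad: 0 is tight (hard stop, the bottle then turns along), larger is unscrewed, anticlockwise from above (at most 1.6; starts 0.6 to 1.4). Stiff (0.015 N m), stays where left. A grey rib across its top lies along the bottle's x axis when tight, else at this angle to it
- bottle2: square amber bottle, 54 x 54 mm, 104 mm high with its cap, 0.27 kg; 3 to 5 of the five alike bottles are present, upright on the bench. Origin: centre of the underside; z up, x and y square to its sides. Sides straight to 66 mm height, then shoulder and neck (31 mm wide), cap from 82 to 104 mm: lift it by the cap. It turns less easily on the bench than its cap, so need not be held while capping
- cap2 (a joint): black screw cap of bottle2, 40 mm wide, 22 mm tall, never comes off. Rad: 0 is tight (hard stop, the bottle then turns along), larger is unscrewed, anticlockwise from above (at most 1.6; starts 0.6 to 1.4). Stiff (0.015 N m), stays where left. A grey rib across its top lies along the bottle's x axis when tight, else at this angle to it
- bottle3: square amber bottle, 54 x 54 mm, 104 mm high with its cap, 0.27 kg; 3 to 5 of the five alike bottles are present, upright on the bench. Origin: centre of the underside; z up, x and y square to its sides. Sides straight to 66 mm height, then shoulder and neck (31 mm wide), cap from 82 to 104 mm: lift it by the cap. It turns less easily on the bench than its cap, so need not be held while capping
- cap3 (a joint): black screw cap of bottle3, 40 mm wide, 22 mm tall, never comes off. Rad: 0 is tight (hard stop, the bottle then turns along), larger is unscrewed, anticlockwise from above (at most 1.6; starts 0.6 to 1.4). Stiff (0.015 N m), stays where left. A grey rib across its top lies along the bottle's x axis when tight, else at this angle to it
- bottle4: square amber bottle, 54 x 54 mm, 104 mm high with its cap, 0.27 kg; 3 to 5 of the five alike bottles are present, upright on the bench. Origin: centre of the underside; z up, x and y square to its sides. Sides straight to 66 mm height, then shoulder and neck (31 mm wide), cap from 82 to 104 mm: lift it by the cap. It turns less easily on the bench than its cap, so need not be held while capping
- cap4 (a joint): black screw cap of bottle4, 40 mm wide, 22 mm tall, never comes off. Rad: 0 is tight (hard stop, the bottle then turns along), larger is unscrewed, anticlockwise from above (at most 1.6; starts 0.6 to 1.4). Stiff (0.015 N m), stays where left. A grey rib across its top lies along the bottle's x axis when tight, else at this angle to it
- bottle5: square amber bottle, 54 x 54 mm, 104 mm high with its cap, 0.27 kg; 3 to 5 of the five alike bottles are present, upright on the bench. Origin: centre of the underside; z up, x and y square to its sides. Sides straight to 66 mm height, then shoulder and neck (31 mm wide), cap from 82 to 104 mm: lift it by the cap. It turns less easily on the bench than its cap, so need not be held while capping
- cap5 (a joint): black screw cap of bottle5, 40 mm wide, 22 mm tall, never comes off. Rad: 0 is tight (hard stop, the bottle then turns along), larger is unscrewed, anticlockwise from above (at most 1.6; starts 0.6 to 1.4). Stiff (0.015 N m), stays where left. A grey rib across its top lies along the bottle's x axis when tight, else at this angle to it
- incubator: white benchtop incubator, 300 mm deep (x), 280 mm wide (y), 230 mm high, fixed. Origin: centre of its underside, z up; its open front is the plane at x = -150 mm of its own frame and faces -x. Chamber 252 mm wide, z 45 to 215 mm, over a 45 mm plinth that is flush with the front
- shelf (a joint): pull-out steel shelf of the incubator: metres drawn out along the incubator's -x; 0 is fully home, 0.20 the most. Starts drawn out 0.08 to 0.12, too little to set bottles at its back from above. It slides with about 1 N and stays where it is left. It has no handle: hook or push its front lip
- shelf_mid (a point): centre of the shelf's upper surface, with the incubator's axes; moves with the shelf, 66 mm above the bench. Inside its rims the surface is 162 mm (x) by 236 mm (y); rims stand 10 mm high, the front one 16 mm
- shelf_front (a point): middle of the outer face of the shelf's front lip, 70 mm above the bench, with the incubator's axes. The lip reaches from 58 to 82 mm above the bench, 244 mm long, 4 mm thick. Fully home it is 3 mm behind the plane of the open front, below the roof (230 mm above the bench), so reach it with the tool tilted
- door (a joint): clear-paned door, 280 mm wide, 18 mm thick, 45 to 225 mm above the bench, upright hinge at the incubator's -y side. Rad open, anticlockwise from above: 0 shut, starts 1.6 to 1.85 (most 1.9); stays where left. A sprung catch resists from 0.07 rad (5 N at the free edge); let go above about 0.03 the door springs ajar, below that the catch draws it in and holds it at 0
- door_hinge (a point): on the hinge axis at the height of the door's top edge, 225 mm above the bench. Axes turn with the door: y runs from the hinge to the free edge, -x is the outward normal; the outer face is 13 mm from the hinge axis
- door_corner (a point): upper outer corner of the door's free edge, 280 mm along the door from the hinge, on the outer face, 225 mm above the bench; axes of door_hinge. A vertical bar handle, 90 mm long, stands 35 mm off the outer face 20 mm from this edge, 90 to 180 mm above the bench
- red_rack: red tube rack with small tubes, 72 x 132 mm, 81 mm high with its tubes, loose, 0.5 kg; origin: centre of the underside, x across its short side. To be left where it is

How it is judged:
By the outcome, as a careful person would: the job done as asked, in the order asked, and still so for the second after the job is handed in, with the robot touching nothing.
Of bottle1, bottle2, bottle3, bottle4, bottle5 only 3 to 5 are there at a start; the rules pass over those that are not, and their reading is None.
At some moment in a run one of bottle1, bottle2, bottle3, bottle4, bottle5 may be knocked a few centimetres aside while the robot is not near it.
Once in a run the grip may slacken for a moment while it holds something.
It also fails if it takes over 210 s, if anything falls off the work surface, if the arm or the gripper's body presses on something with over 40 N, if the wrist force passes 120 N, or if a joint passes its speed limit or range.

## Working session

There is one attempt and no reset: what is moved stays moved. The work goes in short steps, Python scripts to look and compute and a tool call to move; the robot and the scene stay as the last step left them, time stands still between calls to the robot, and variables do not carry over. Pictures are saved under pics/ and viewed, at most 14 in all, crops included, and the job is handed in when it is done.

Besides the shell and the picture viewer there is one more tool, called as name([rows], argument=value, ...), one row to a line, values as JSON. servo_tool: Moves the arm, as the interface text tells. Scaled input: -1 to 1 covers 250 mm each way for a shift and 90 degrees each way for a turn. Its arguments: {"type":"object","properties":{"commands":{"type":"array"},"claw":{"type":"number"},"squeeze":{"type":"number"}},"required":["commands"]}

```bash
ls; mkdir -p pics; cat > h.py <<'E'
import numpy as np, cv2
from scipy.spatial.transform import Rotation as R
from bench import r
def grab(n,save=None):
    im,d=r.grab_frame(n)
    if save: cv2.imwrite('pics/'+save,im[:,:,::-1])
    return im,d
def cloud(n,d):
    c=r.camera_model(n);v,u=np.mgrid[:d.shape[0],:d.shape[1]]
    P=np.stack([(u-c['cx'])/c['fx']*d,(v-c['cy'])/c['fy']*d,d],-1)
    E=np.array(c['extrinsics']);W=P@E[:3,:3].T+E[:3,3];W[d==0]=np.nan
    return W
def proj(n,p):
    c=r.camera_model(n);E=np.array(c['extrinsics']);q=(np.asarray(p)-E[:3,3])@E[:3,:3]
    return np.stack([q[...,0]/q[...,2]*c['fx']+c['cx'],q[...,1]/q[...,2]*c['fy']+c['cy']],-1)
def atz(n,uv,z):
    c=r.camera_model(n);E=np.array(c['extrinsics'])
    ray=E[:3,:3]@[(uv[0]-c['cx'])/c['fx'],(uv[1]-c['cy'])/c['fy'],1]
    return E[:3,3]+ray*(z-E[2,3])/ray[2]
E
python3 - <<'E'
from h import *
o=r.get_obs();print({k:np.round(v,3) for k,v in o.items()},r.tcp_to_tips)
print(R.from_rotvec(o['orientation']).as_matrix().round(3))
for n in('top','scene'):
    im,d=grab(n,n+'0.png')
    print(n,np.array(r.camera_model(n)['extrinsics']).round(3).tolist())
    for t in('bottle1','cap1','incubator','shelf_mid','shelf_front','door_hinge','door_corner','red_rack'):
        print(n,t,[(np.round(x['uv'],1).tolist(),round(x['confidence'],2)) for x in r.mark_of(n,t)])
E
```

```text
pics
{'clock': np.float64(0.0), 'joints': array([ 1.202,  0.478,  0.022,  1.556, -0.011,  1.109, -0.083]), 'qvel': array([-0.001,  0.001,  0.   , -0.001, -0.   , -0.001, -0.002]), 'tau': array([-0.0000e+00, -5.9646e+01,  1.6080e+00, -2.8120e+01,  1.2000e-02,
        9.0000e-03, -0.0000e+00]), 'tcp_pos': array([ 0.174, -0.652,  0.217]), 'orientation': array([-3.113e+00, -4.080e-01,  1.000e-03]), 'contact_force': array([ 0.686,  0.484, -0.523]), 'moment': array([ 0.039,  0.022, -0.025]), 'gripper_force': np.float64(0.0), 'grip_width': np.float64(0.086)} 0.019
[[ 0.966  0.258 -0.001]
 [ 0.258 -0.966  0.002]
 [-0.    -0.002 -1.   ]]
top [[0.012, -0.997, 0.083, 0.352], [-1.0, -0.011, 0.015, 0.054], [-0.014, -0.083, -0.996, 1.599], [0.0, 0.0, 0.0, 1.0]]
top bottle1 [([348.4, 213.1], 0.81), ([388.5, 203.6], 0.75), ([324.2, 159.6], 0.61), ([401.9, 173.0], 0.57)]Traceback (most recent call last):
  File "<stdin>", line 8, in <module>
ValueError: it knows: bottle, door_corner, door_hinge, incubator, red_rack, shelf_front, shelf_mid
```

View pics/top0.png

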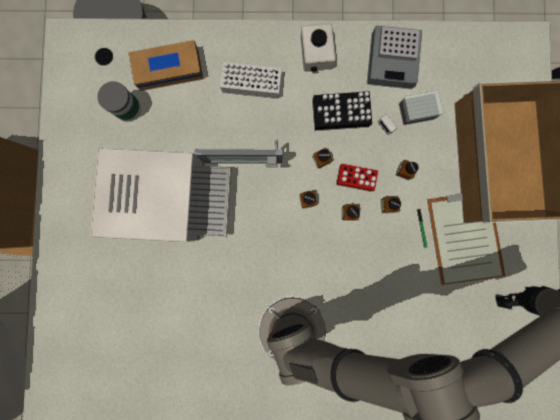

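The top picture shows five bottles near (323,157), (309,199), (351,212), (391,204) and (408,170), with the rack among them at (358,177). The incubator is at (140,195) and faces right, with the shelf partly out and the door open along row 157.

```bash
python3 - <<'E'
from h import *
Z={'bottle1':0,'incubator':0,'shelf_mid':.066,'shelf_front':.07,'door_hinge':.225,'door_corner':.225,'red_rack':0}
for n in('top','scene'):
    im,d=grab(n,n+'1.png');np.savez(n+'1',im=im,d=d)
    print(n,[round(float(r.camera_model(n)[k]),1) for k in('fx','cx','cy')])
    for t,z in Z.items():
        for x in r.mark_of(n,t):
            print(n,t,np.round(x['uv'],1).tolist(),round(x['confidence'],2),atz(n,x['uv'],z).round(3)[:2].tolist())
im=np.load('top1.npz')['im'][140:225,290:425]
cv2.imwrite('pics/crop1.png',cv2.resize(im[:,:,::-1],None,fx=5.9,fy=5.9,interpolation=cv2.INTER_CUBIC))
E
```

```text
top [439.4, 271.8, 195.2]
top bottle1 [351.4, 210.5] 0.83 [0.432, -0.212]
top bottle1 [401.4, 173.6] 0.6 [0.569, -0.394]
top bottle1 [306.8, 199.8] 0.6 [0.469, -0.05]
top bottle1 [324.1, 157.4] 0.58 [0.626, -0.113]
top bottle1 [386.0, 204.2] 0.5 [0.456, -0.337]
top shelf_mid [201.9, 196.8] 0.77 [0.471, 0.322]
top shelf_mid [284.8, 150.0] 0.45 [0.64, 0.033]
top shelf_front [230.2, 201.0] 0.9 [0.457, 0.222]
top door_hinge [195.7, 154.8] 0.59 [0.592, 0.317]
top door_corner [282.5, 152.5] 0.79 [0.602, 0.042]
top red_rack [353.9, 175.5] 0.88 [0.56, -0.221]
scene [444.2, 285.5, 218.7]
scene bottle1 [280.3, 295.5] 0.97 [0.467, -0.06]
scene bottle1 [338.2, 316.2] 0.91 [0.616, -0.107]
scene bottle1 [254.4, 344.7] 0.9 [0.423, -0.206]
scene bottle1 [258.4, 407.6] 0.68 [0.455, -0.35]
scene incubator [294.3, 167.4] 0.63 [0.454, 0.485]
scene shelf_mid [295.1, 184.7] 0.85 [0.471, 0.31]
scene shelf_front [286.3, 198.4] 0.71 [0.451, 0.239]
scene door_hinge [343.9, 140.6] 0.76 [0.605, 0.324]
scene door_corner [345.1, 205.4] 0.89 [0.61, 0.05]
scene red_rack [310.4, 356.8] 0.78 [0.555, -0.223]
scene red_rack [340.7, 142.2] 0.53 [0.61, 0.657]
```

View pics/crop1.png

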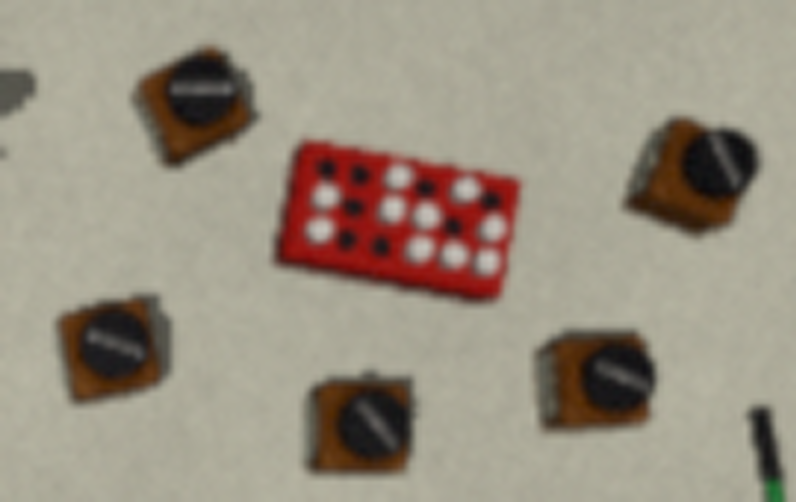

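View pics/scene1.png

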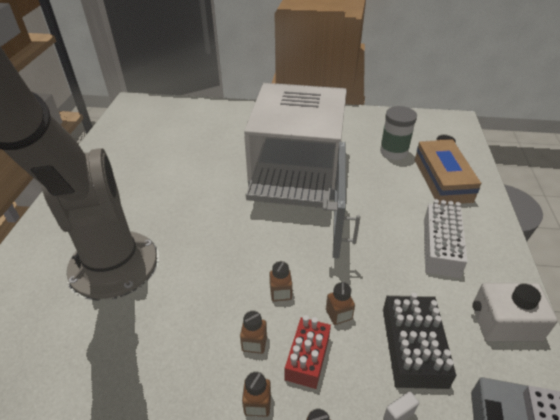

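The crop shows the five caps with their grey ribs. The scene view shows the bottles, the open door at (340,200) and the shelf at (292,185).

```bash
cat >> h.py <<'E'
def caps(im,d,zc=.104,near=None):
    """cap-top centres and rib angles from the top camera"""
    W=cloud('top',d);m=(abs(W[...,2]-zc)<.012)&(im.max(-1)<190)&(im.max(-1).astype(int)-im.min(-1)<30)
    n,l,s,c=cv2.connectedComponentsWithStats(m.astype(np.uint8));out=[]
    for i in range(1,n):
        if not 50<s[i,4]<200: continue
        uv=c[i];p=atz('top',uv,zc)
        u,v=np.round(uv).astype(int);g=im[v-6:v+7,u-6:u+7].astype(float).mean(-1)
        yy,xx=np.mgrid[-6:7,-6:7];w=np.clip(g-np.median(g[xx**2+yy**2<25])-12,0,None)*(xx**2+yy**2<23)
        x0=(w*xx).sum()/w.sum();y0=(w*yy).sum()/w.sum()
        a=.5*np.arctan2(2*(w*(xx-x0)*(yy-y0)).sum(),(w*((xx-x0)**2-(yy-y0)**2)).sum())
        q=atz('top',uv+[np.cos(a),np.sin(a)],zc)-p
        out.append((p[0],p[1],np.degrees(np.arctan2(q[1],q[0]))%180,s[i,4]))
    return out
E
python3 - <<'E'
from h import *
D=np.load('top1.npz');im,d=D['im'],D['d']
for c in caps(im,d): print('cap',np.round(c,3))
W=cloud('top',d)
def rect(m,name):
    p=W[m][:,:2].astype(np.float32); c,s,a=cv2.minAreaRect(p); print(name,len(p),np.round(c,3),np.round(s,3),round(a,1),'z',np.nanmedian(W[m][:,2]).round(3))
    return cv2.boxPoints((c,s,a))
X,Y,Z=W[...,0],W[...,1],W[...,2]
b=rect((abs(Z-.23)<.008)&(Y>.33)&(Y<.75)&(X>.25)&(X<.7),'roof');print(b.round(3).tolist())
b=rect((abs(Z-.225)<.012)&(Y<.31)&(Y>-0.02)&(X>.5)&(X<.7),'doortop');print(b.round(3).tolist())
b=rect((Z>.055)&(Z<.09)&(Y<.33)&(Y>.15)&(X>.3)&(X<.58),'shelf');print(b.round(3).tolist())
b=rect((im[...,0]>150)&(im[...,1]<60)&(Z>.03)&(Y<-.1)&(Y>-.35),'rack');print(b.round(3).tolist())
D=np.load('scene1.npz');W=cloud('scene',D['d']);X,Y,Z=W[...,0],W[...,1],W[...,2]
b=rect((abs(Z-.23)<.006)&(Y>.3)&(Y<.75)&(X>.25)&(X<.7),'roofS');print(b.round(3).tolist())
b=rect((Z>.072)&(Z<.09)&(Y<.28)&(Y>.15)&(X>.3)&(X<.58),'lipS');print(b.round(3).tolist())
b=rect((abs(Z-.225)<.012)&(Y<.31)&(Y>-0.02)&(X>.5)&(X<.7),'doortopS');print(b.round(3).tolist())
E
```

```text
cap [ 1.0070e+00 -7.1000e-02  6.9763e+01  7.4000e+01]
cap [  0.777   0.589 142.055  84.   ]
cap [ 6.1700e-01 -1.0000e-01  9.0783e+01  1.0800e+02]
cap [ 0.595  0.284 92.89  54.   ]
cap [  0.577  -0.4    25.758 116.   ]
cap [ 4.6800e-01 -5.0000e-02  7.0717e+01  1.0100e+02]
cap [  0.452  -0.341  66.674 114.   ]
cap [  0.423  -0.2    38.722 106.   ]
roof 8461 [0.464 0.486] [0.305 0.28 ] 87.7 z 0.23
[[0.3179999887943268, 0.33899998664855957], [0.597000002861023, 0.328000009059906], [0.6100000143051147, 0.6330000162124634], [0.33000001311302185, 0.6439999938011169]]
doortop 497 [0.601 0.176] [0.018 0.264] 0.5 z 0.224
[[0.5910000205039978, 0.30799999833106995], [0.5929999947547913, 0.04399999976158142], [0.6110000014305115, 0.04399999976158142], [0.609000027179718, 0.30799999833106995]]
shelf 2023 [0.455 0.281] [0.106 0.244] 87.8 z 0.066
[[0.3310000002384186, 0.2329999953508377], [0.574999988079071, 0.2240000069141388], [0.5789999961853027, 0.33000001311302185], [0.33500000834465027, 0.33899998664855957]]
rack 6 [ 0.55  -0.242] [0.108 0.042] 68.2 z 0.055
[[0.5099999904632568, -0.2840000092983246], [0.5490000247955322, -0.30000001192092896], [0.5899999737739563, -0.19900000095367432], [0.550000011920929, -0.18299999833106995]]
roofS 4669 [0.466 0.473] [0.335 0.292] 88.5 z 0.229
[[0.3160000145435333, 0.3089999854564667], [0.6079999804496765, 0.3009999990463257], [0.6169999837875366, 0.6359999775886536], [0.32499998807907104, 0.6439999938011169]]
lipS 269 [0.453 0.25 ] [0.057 0.244] 89.2 z 0.078
[[0.33000001311302185, 0.22300000488758087], [0.574999988079071, 0.21899999678134918], [0.574999988079071, 0.2770000100135803], [0.3310000002384186, 0.2800000011920929]]
doortopS 507 [0.601 0.175] [0.018 0.269] 0.5 z 0.224
[[0.5899999737739563, 0.3089999854564667], [0.5929999947547913, 0.04100000113248825], [0.6110000014305115, 0.04100000113248825], [0.6079999804496765, 0.3089999854564667]]
```

```bash
cat > go.py <<'E'
# waypoints x,y,z,psi[,tilt] (mm,deg; psi = heading of tool x, tilt = fingers swung towards tool x) -> rows
import sys
from h import *
o=r.get_obs();p0=o['tcp_pos'];R0=R.from_rotvec(o['orientation']);lp,lr=p0,R0
M=R0.as_matrix();print('now',(p0*1000).round(1),'psi',np.degrees(np.arctan2(M[1,0],M[0,0])).round(1),'F',np.round(o['contact_force'],1),'w',round(o['grip_width']*1000,1),'g',round(o['gripper_force'],1),'t',round(o['clock'],1),'j7',round(o['joints'][6],2),'j1',round(o['joints'][0],2))
for a in sys.argv[1:]:
    v=[float(s) for s in a.split(',')];p=np.array(v[:3])/1000
    Rt=R.from_euler('Z',v[3],True)*R.from_euler('X',180,True)*R.from_euler('Y',v[4] if len(v)>4 else 0,True)
    s=R0.inv().apply(p-p0)/.25;t=(R0.inv()*Rt).as_rotvec()/(np.pi/2)
    n=max(np.linalg.norm(p-lp)/.05,np.degrees((lr.inv()*Rt).magnitude())/8.59)
    print([np.round(s,3).tolist(),np.round(t,3).tolist()],'rows %.1f'%n);lp,lr=p,Rt
E
python3 go.py 370,-520,220,55 577,-400,220,116
```

```text
now [ 174.1 -652.2  218.1] psi 14.9 F [ 0.7  0.4 -0.1] w 85.2 g 0.0 t 0.9 j7 -0.08 j1 1.2
[[0.894, -0.309, -0.007], [0.0, -0.0, -0.445]] rows 4.7
[[1.817, -0.559, -0.007], [0.0, 0.0, -1.123]] rows 7.1
```

servo_tool([
  [[0.89,-0.31,0],[0,0,-0.44]],
  [[0.89,-0.31,0],[0,0,-0.44]],
  [[0.89,-0.31,0],[0,0,-0.44]],
  [[0.89,-0.31,0],[0,0,-0.44]],
  [[0.89,-0.31,0],[0,0,-0.44]],
  [[0.89,-0.31,0],[0,0,-0.44]],
  [[0.89,-0.31,0],[0,0,-0.44]],
], claw=0.25, squeeze=40)

```text
clock: 1.6
tcp_pos: [0.3698, -0.5195, 0.2182]
orientation: [2.791, 1.441, -0.0]
contact_force: [-0.4, -0.6, 0.2]
grip_width: 0.0642
gripper_force: 0.0
```

```bash
python3 go.py 577,-400,150,116 577,-400,98,116
```

```text
now [ 369.8 -519.5  218.2] psi 54.6 F [-0.4 -0.6  0.2] w 64.2 g 0.0 t 1.6 j7 0.16 j1 0.99
[[0.87, 0.399, 0.273], [0.0, 0.0, -0.682]] rows 7.1
[[0.87, 0.399, 0.481], [0.0, 0.0, -0.682]] rows 1.0
```

servo_tool([
  [[0.87,0.4,0.27],[0,0,-0.68]],
  [[0.87,0.4,0.27],[0,0,-0.68]],
  [[0.87,0.4,0.27],[0,0,-0.68]],
  [[0.87,0.4,0.27],[0,0,-0.68]],
  [[0.87,0.4,0.27],[0,0,-0.68]],
  [[0.87,0.4,0.27],[0,0,-0.68]],
  [[0.87,0.4,0.27],[0,0,-0.68]],
  [[0.87,0.4,0.27],[0,0,-0.68]],
  [[0.87,0.4,0.27],[0,0,-0.68]],
  [[0.87,0.4,0.48],[0,0,-0.68]],
  [[0.87,0.4,0.48],[0,0,-0.68]],
  [[0.87,0.4,0.48],[0,0,-0.68]],
])

```text
clock: 2.8
tcp_pos: [0.5751, -0.401, 0.0972]
orientation: [-1.673, -2.655, 0.001]
contact_force: [-0.8, -0.0, 0.6]
grip_width: 0.064
gripper_force: 0.0
```

```bash
python3 - <<'E'
from h import *
im,d=grab('top');
for c in caps(im,d): print(np.round(c,3).tolist())
E
python3 go.py 577,-400,98,116 577,-400,98,26
```

```text
[1.012, -0.078, 88.834, 55.0]
[0.778, 0.588, 142.042, 93.0]
[0.617, -0.1, 90.992, 107.0]
[0.597, 0.226, 91.059, 86.0]
[0.576, -0.398, 28.835, 94.0]
[0.468, -0.051, 70.513, 97.0]
[0.452, -0.34, 66.429, 110.0]
[0.423, -0.2, 38.628, 106.0]
now [ 576.5 -401.4   99. ] psi 115.6 F [0.3 0.2 0.3] w 64.0 g 0.0 t 2.9 j7 0.73 j1 0.8
[[0.004, 0.004, 0.004], [-0.0, 0.0, -0.004]] rows 0.0
[[0.004, 0.004, 0.004], [0.0, 0.0, 0.996]] rows 10.5
```

Close, then turn clockwise 90°, open and lift, in two calls.

servo_tool([
  [[0,0,0],[0,0,0]],
  [[0,0,0],[0,0,0]],
  [[0,0,0],[0,0,0]],
  [[0,0,0],[0,0,0]],
  [[0,0,0],[0,0,0]],
  [[0,0,0],[0,0,0.1]],
  [[0,0,0],[0,0,1]],
  [[0,0,0],[0,0,1]],
  [[0,0,0],[0,0,1]],
  [[0,0,0],[0,0,1]],
  [[0,0,0],[0,0,1]],
  [[0,0,0],[0,0,1]],
  [[0,0,0],[0,0,1]],
  [[0,0,0],[0,0,1]],
  [[0,0,0],[0,0,1]],
  [[0,0,0],[0,0,1]],
  [[0,0,0],[0,0,1]],
  [[0,0,0],[0,0,1]],
], claw=1, squeeze=40)

```text
clock: 4.65
tcp_pos: [0.5768, -0.4006, 0.0981]
orientation: [-3.062, -0.703, 0.0]
contact_force: [-0.3, 0.5, -0.1]
grip_width: 0.0002
gripper_force: 0.0
```

```bash
python3 - <<'E'
from h import *
im,d=grab('top','t2.png')
cv2.imwrite('pics/crop2.png',cv2.resize(im[140:225,290:425,::-1],None,fx=5.9,fy=5.9,interpolation=cv2.INTER_CUBIC))
print(r.get_obs()['moment'])
E
python3 go.py 577,-400,165,26 452,-340,165,67 452,-340,98,67
```

```text
[ 0.00640348 -0.02191168 -0.00366172]
now [ 576.7 -400.7   98.1] psi 25.9 F [ 0.3  0.3 -0.2] w 0.3 g 0.0 t 4.7 j7 -0.63 j1 0.56
[[0.002, -0.002, -0.268], [-0.0, -0.0, -0.002]] rows 1.3
[[-0.343, -0.436, -0.268], [-0.0, -0.0, -0.457]] rows 4.8
[[-0.343, -0.436, 0.0], [-0.0, -0.0, -0.457]] rows 1.3
```

View pics/crop2.png

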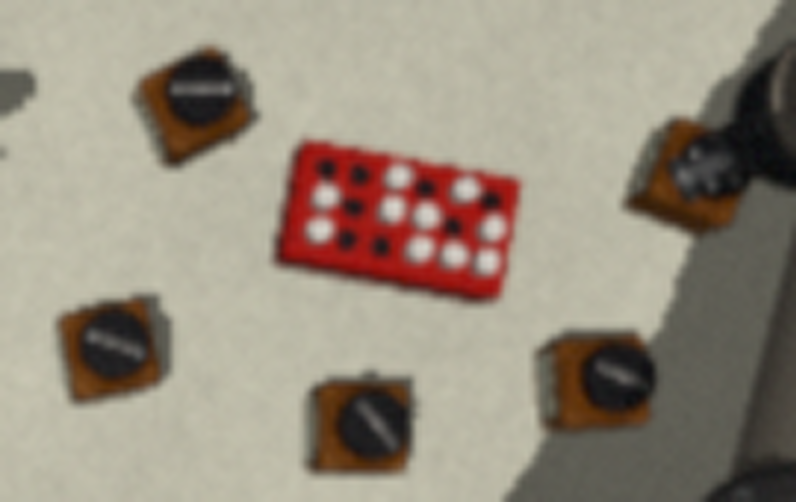

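The fingers look to be right over the cap at (705,170) in the crop, yet they closed to zero. I'll check from the side before moving on.

```bash
python3 - <<'E'
from h import *
print(r.get_obs()['grip_width'],r.get_obs()['joints'].round(3))
im,d=grab('scene','s2.png');W=cloud('scene',d)
print(proj('scene',r.get_obs()['tcp_pos']))
im2,d2=grab('top');W2=cloud('top',d2);print(proj('top',r.get_obs()['tcp_pos']))
u,v=proj('top',[.577,-.4,.104]).round().astype(int)
print((W2[v-7:v+8,u-7:u+8,2]*1000).round(0)[::2,::2])
E
```

```text
0.00025285192600809226 [ 0.556  0.638 -0.055  1.577  0.041  0.928 -0.632]
[318.14728073 418.79280693]
[411.24025925 167.60954497]
[[ 69.  -5.   1.  -3.   2. 260. 280. 304.]
 [ 60.  67.  98. 104. 190. 257. 277. 284.]
 [ 72.  98. 106. 228. 234. 249. 266. 287.]
 [202. 200. 172. 221. 229. 246. 260. 276.]
 [202. 210. 214. 215. 224. 236. 252. 261.]
 [211. 207. 199. 181. 167. 108. 191. 245.]
 [208. 206. 195. 103. 107. 105.  -3.   1.]
 [201.  74.  81.  73.  73.  -4.  -5.   1.]]
```

View pics/s2.png

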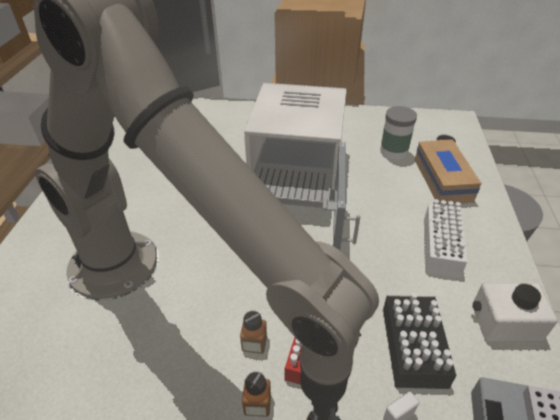

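servo_tool([
  [[0,0,-0.27],[0,0,0]],
  [[0,0,-0.27],[0,0,0]],
  [[0,0,-0.27],[0,0,0]],
  [[-0.34,-0.44,-0.27],[0,0,-0.46]],
  [[-0.34,-0.44,-0.27],[0,0,-0.46]],
  [[-0.34,-0.44,-0.27],[0,0,-0.46]],
  [[-0.34,-0.44,-0.27],[0,0,-0.46]],
  [[-0.34,-0.44,-0.27],[0,0,-0.46]],
  [[-0.34,-0.44,-0.27],[0,0,-0.46]],
  [[-0.34,-0.44,-0.27],[0,0,-0.46]],
], claw=0.25)

```text
clock: 5.8
tcp_pos: [0.452, -0.3386, 0.165]
orientation: [-2.62, -1.732, 0.0]
contact_force: [-0.4, -0.5, 0.0]
grip_width: 0.0641
gripper_force: 0.0
```

```bash
python3 - <<'E'
from h import *
im,d=grab('top','t3.png')
for c in caps(im,d): print(np.round(c,3).tolist())
cv2.imwrite('pics/crop3.png',cv2.resize(im[140:225,290:425,::-1],None,fx=5.9,fy=5.9,interpolation=cv2.INTER_CUBIC))
E
python3 go.py
```

```text
[1.01, -0.078, 88.948, 54.0]
[0.777, 0.587, 141.793, 85.0]
[0.617, -0.1, 90.823, 107.0]
[0.596, 0.248, 91.855, 76.0]
[0.578, -0.401, 25.348, 115.0]
[0.468, -0.05, 70.756, 101.0]
[0.452, -0.339, 64.865, 98.0]
[0.423, -0.2, 38.715, 106.0]
now [ 452.2 -338.6  165. ] psi 67.0 F [-0.1 -0.   0.3] w 63.9 g 0.0 t 5.8 j7 0.04 j1 0.71
```

View pics/crop3.png

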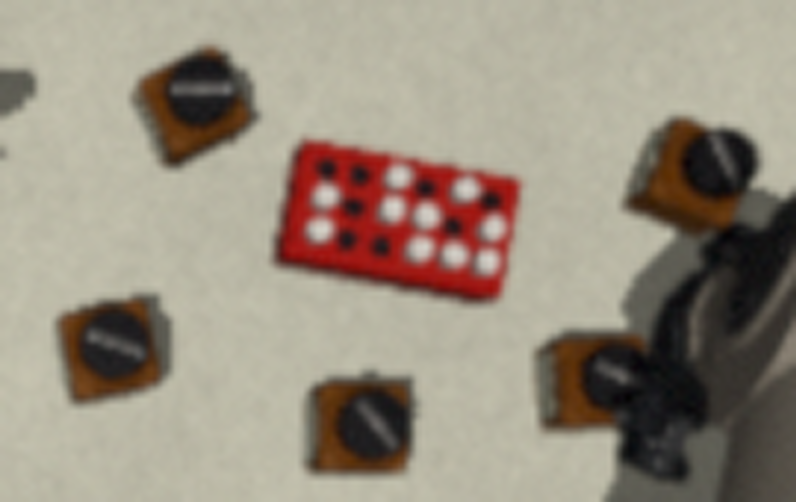

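The crop shows bottle E untouched at (718,165), and the gripper sitting to the lower right of D's cap instead of over it. I'll compare the gripper's cloud with the reported TCP.

```bash
python3 - <<'E'
from h import *
o=r.get_obs();p=o['tcp_pos'];print(p.round(3),proj('top',p),proj('scene',p))
im,d=grab('top');W=cloud('top',d).reshape(-1,3)
m=(np.hypot(W[:,0]-p[0],W[:,1]-p[1])<.12)&(W[:,2]>.115)&(W[:,2]<.4)
Q=W[m];M=R.from_rotvec(o['orientation']).inv()
L=M.apply(Q-p)*1000
for z in range(-240,60,20):
    k=(L[:,2]>=z)&(L[:,2]<z+20)
    if k.any(): print(z,k.sum(),L[k].min(0).round(),L[k].max(0).round())
im,d=grab('scene','s3.png');W=cloud('scene',d).reshape(-1,3)
m=(np.hypot(W[:,0]-p[0],W[:,1]-p[1])<.12)&(W[:,2]>.115)&(W[:,2]<.4);L=M.apply(W[m]-p)*1000
print('scene')
for z in range(-240,60,20):
    k=(L[:,2]>=z)&(L[:,2]<z+20)
    if k.any(): print(z,k.sum(),L[k].min(0).round(),L[k].max(0).round())
cv2.imwrite('pics/crop4.png',cv2.resize(im[270:420,180:380,::-1],None,fx=4,fy=4,interpolation=cv2.INTER_CUBIC))
E
```

```text
[ 0.452 -0.339  0.165] [398.78829295 202.31844414] [254.44311252 362.57649125]
-240 43 [  21.  -34. -235.] [  41.   21. -220.]
-220 40 [  15.  -36. -219.] [  41.   22. -200.]
-200 28 [  10.  -36. -192.] [  39.   12. -180.]
-180 46 [   1.  -36. -180.] [  38.   22. -160.]
-160 37 [  -4.  -37. -159.] [  39.   20. -140.]
-140 66 [ -10.  -67. -137.] [  14.   66. -120.]
-120 47 [ -13.  -67. -120.] [  19.   68. -101.]
-100 39 [  4. -66. -99.] [ 19.  65. -81.]
-80 51 [-12. -63. -79.] [ 15.  64. -60.]
-60 4 [  7. -43. -51.] [ 12. -31. -43.]
-40 9 [  3. -45. -40.] [ 12.  39. -28.]
scene
-240 399 [ -40.  -34. -235.] [  27.   41. -220.]
-220 350 [ -40.  -27. -220.] [  17.   41. -201.]
-200 300 [ -38.  -24. -191.] [  18.   37. -180.]
-180 363 [ -39.  -26. -180.] [  14.   39. -160.]
-160 258 [ -38.  -27. -160.] [  12.   38. -140.]
-140 351 [ -20.  -66. -139.] [  12.   69. -120.]
-120 311 [ -20.  -67. -120.] [  13.   69. -100.]
-100 312 [ -18.  -66. -100.] [ 12.  67. -80.]
-80 275 [-14. -64. -80.] [ 11.  65. -60.]
-60 105 [-12. -46. -60.] [ 10.  47. -40.]
-40 109 [-12. -45. -40.] [ 11.  47. -21.]
-20 1 [ -5.  39. -19.] [ -5.  39. -19.]
```

View pics/crop4.png

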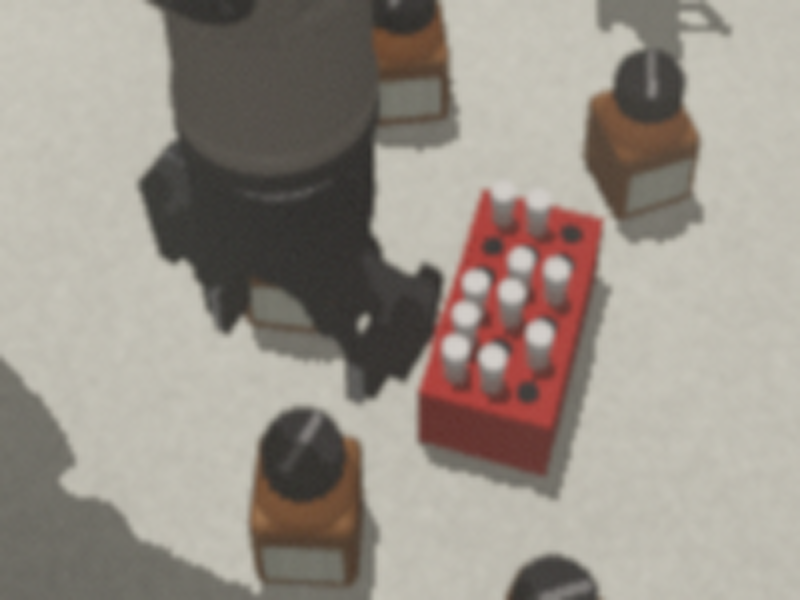

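The gripper cloud is centred on the reported axis, but the fingertips end about 20 mm short of the reported TCP, so the fingers closed just above the cap. The reported TCP is about 30–40 mm too low. I'll go lower in stages and watch the force.

servo_tool([
  [[0,0,0.17],[0,0,0]],
  [[0,0,0.34],[0,0,0]],
  [[0,0,0.34],[0,0,0]],
  [[0,0,0.36],[0,0,0]],
  [[0,0,0.38],[0,0,0]],
  [[0,0,0.4],[0,0,0]],
  [[0,0,0.4],[0,0,0]],
])

```text
clock: 6.65
tcp_pos: [0.4527, -0.3389, 0.0662]
orientation: [2.617, 1.736, 0.001]
contact_force: [0.0, 0.0, 0.4]
grip_width: 0.0643
gripper_force: 0.0
```

```bash
python3 - <<'E'
from h import *
o=r.get_obs();p=o['tcp_pos'];M=R.from_rotvec(o['orientation']).inv()
im,d=grab('scene');W=cloud('scene',d).reshape(-1,3)
m=(np.hypot(W[:,0]-p[0],W[:,1]-p[1])<.12)&(W[:,2]>.06)&(W[:,2]<.4)&(im.reshape(-1,3).max(1)<80);L=M.apply(W[m]-p)*1000
for z in range(-160,60,10):
    k=(L[:,2]>=z)&(L[:,2]<z+10)
    if k.any(): print(z,k.sum(),L[k].min(0).round(),L[k].max(0).round())
E
python3 go.py 452,-341,60,67
```

```text
-160 128 [ -38.  -27. -160.] [   6.   38. -150.]
-150 55 [ -38.  -20. -150.] [   1.   38. -142.]
-140 26 [ -11.   32. -140.] [   5.   39. -130.]
-130 185 [ -13.  -64. -129.] [   9.   69. -120.]
-120 134 [ -20.  -63. -120.] [  11.   69. -110.]
-110 82 [ -20.  -63. -110.] [   9.   68. -100.]
-100 96 [ -18.  -63. -100.] [ 12.  66. -90.]
-90 117 [-18. -62. -90.] [ 10.  66. -80.]
-80 136 [-15. -61. -80.] [ 11.  64. -70.]
-70 45 [-14. -51. -70.] [  7.  54. -61.]
-60 23 [-12. -37. -60.] [  0.  49. -50.]
-50 54 [-21. -33. -49.] [  6.  46. -40.]
-40 273 [-25. -33. -40.] [  8.  43. -30.]
-30 61 [-25. -33. -30.] [  5.  21. -21.]
-20 12 [-23.  -5. -20.] [  7.  20. -10.]
-10 2 [-18.   7.  -9.] [12. 16. -6.]
now [ 452.7 -338.9   66.3] psi 67.1 F [ 0.3 -0.8 -0.2] w 64.3 g 0.0 t 6.7 j7 0.0 j1 0.69
[[-0.009, 0.001, 0.025], [0.001, 0.0, 0.001]] rows 0.1
```

servo_tool([
  [[-0.01,0,0.025],[0,0,0]],
  [[-0.01,0,0.025],[0,0,0]],
  [[-0.01,0,0.025],[0,0,0]],
  [[-0.01,0,0.025],[0,0,0]],
  [[-0.01,0,0.025],[0,0,0]],
  [[-0.01,0,0.025],[0,0,0]],
  [[-0.01,0,0.025],[0,0,0]],
], claw=1)

```text
clock: 7.4
tcp_pos: [0.4512, -0.3407, 0.0592]
orientation: [-2.617, -1.737, 0.0]
contact_force: [-0.0, -0.6, -2.4]
grip_width: 0.0388
gripper_force: 40.5
```

servo_tool([
  [[0,0,0],[0,0,0.1]],
  [[0,0,0],[0,0,1]],
  [[0,0,0],[0,0,1]],
  [[0,0,0],[0,0,1]],
  [[0,0,0],[0,0,1]],
  [[0,0,0],[0,0,1]],
  [[0,0,0],[0,0,1]],
  [[0,0,0],[0,0,1]],
  [[0,0,0],[0,0,1]],
  [[0,0,0],[0,0,1]],
  [[0,0,0],[0,0,1]],
  [[0,0,0],[0,0,1]],
  [[0,0,0],[0,0,1]],
])

```text
clock: 8.7
tcp_pos: [0.4514, -0.3406, 0.0592]
orientation: [-3.08, 0.619, 0.001]
contact_force: [0.0, -0.5, -2.7]
grip_width: 0.0391
gripper_force: 40.6
```

```bash
python3 go.py 452,-341,140,-23 423,-200,140,39 423,-200,60,39
```

```text
now [ 451.4 -340.6   59.2] psi -22.7 F [ 0.  -0.5 -2.7] w 39.1 g 40.6 t 8.7 j7 -1.3 j1 0.39
[[0.003, 0.001, -0.323], [-0.0, 0.0, 0.003]] rows 1.6
[[-0.322, -0.475, -0.323], [-0.0, 0.0, -0.686]] rows 7.2
[[-0.322, -0.475, -0.003], [-0.0, 0.0, -0.686]] rows 1.6
```

servo_tool([
  [[0,0,0],[0,0,0]],
  [[0,0,0],[0,0,0]],
  [[0,0,0],[0,0,0]],
  [[0,0,-0.16],[0,0,0]],
  [[0,0,-0.32],[0,0,0]],
  [[-0.32,-0.475,-0.32],[0,0,-0.69]],
  [[-0.32,-0.475,-0.32],[0,0,-0.69]],
  [[-0.32,-0.475,-0.32],[0,0,-0.69]],
  [[-0.32,-0.475,-0.32],[0,0,-0.69]],
  [[-0.32,-0.475,-0.32],[0,0,-0.69]],
  [[-0.32,-0.475,-0.32],[0,0,-0.69]],
  [[-0.32,-0.475,-0.32],[0,0,-0.69]],
  [[-0.32,-0.475,-0.32],[0,0,-0.69]],
  [[-0.32,-0.475,-0.32],[0,0,-0.69]],
  [[-0.32,-0.475,-0.15],[0,0,-0.69]],
  [[-0.32,-0.475,-0.05],[0,0,-0.69]],
  [[-0.32,-0.475,0],[0,0,-0.69]],
  [[-0.32,-0.475,0],[0,0,-0.69]],
], claw=0.25)

```text
clock: 10.5
tcp_pos: [0.4228, -0.2001, 0.0582]
orientation: [-2.958, -1.054, 0.004]
contact_force: [-0.8, -0.1, 0.7]
grip_width: 0.0641
gripper_force: 0.0
```

```bash
python3 - <<'E'
from h import *
im,d=grab('top')
for c in caps(im,d): print(np.round(c,3).tolist())
E
python3 go.py 423,-200,60,39
```

```text
[1.015, -0.085, 108.54, 65.0]
[0.777, 0.588, 142.454, 88.0]
[0.617, -0.1, 91.007, 107.0]
[0.597, 0.227, 89.098, 85.0]
[0.578, -0.401, 25.583, 113.0]
[0.468, -0.05, 70.339, 101.0]
[0.452, -0.347, 94.565, 61.0]
now [ 423.7 -200.4   59.3] psi 39.2 F [ 0.5 -0.2  0.4] w 64.1 g 0.0 t 10.6 j7 -0.59 j1 0.33
[[-0.001, -0.003, -0.003], [-0.0, 0.0, 0.002]] rows 0.0
```

servo_tool([
  [[0,0,0],[0,0,0]],
  [[0,0,0],[0,0,0]],
  [[0,0,0],[0,0,0]],
  [[0,0,0],[0,0,0]],
  [[0,0,0],[0,0,0]],
  [[0,0,0],[0,0,0]],
  [[0,0,0],[0,0,0.1]],
  [[0,0,0],[0,0,1]],
  [[0,0,0],[0,0,1]],
  [[0,0,0],[0,0,1]],
  [[0,0,0],[0,0,1]],
  [[0,0,0],[0,0,1]],
  [[0,0,0],[0,0,1]],
  [[0,0,0],[0,0,1]],
  [[0,0,0],[0,0,1]],
  [[0,0,0],[0,0,1]],
  [[0,0,0],[0,0,1]],
  [[0,0,0],[0,0,1]],
  [[0,0,0],[0,0,1]],
  [[0,0,0],[0,0,1]],
], claw=1)

```text
clock: 12.55
tcp_pos: [0.4251, -0.2024, 0.0606]
orientation: [2.837, -1.347, 0.007]
contact_force: [-1.1, -3.5, 4.7]
grip_width: 0.039
gripper_force: 40.1
```

```bash
python3 go.py 423,-200,140,-51 468,-50,140,71 468,-50,60,71; python3 go.py 423,-200,140,-51 468,-50,140,38 468,-50,60,38|tail -2
```

```text
now [ 425.1 -202.4   60.6] psi -50.8 F [-1.1 -3.5  4.7] w 39.0 g 40.1 t 12.6 j7 -1.89 j1 -0.01
[[-0.011, 0.0, -0.318], [-0.001, -0.003, 0.002]] rows 1.6
[[-0.362, -0.519, -0.319], [0.003, -0.002, -1.353]] rows 14.2
[[-0.364, -0.518, 0.001], [0.003, -0.002, -1.353]] rows 1.6
[[-0.362, -0.519, -0.319], [0.002, -0.003, -0.986]] rows 10.4
[[-0.364, -0.518, 0.001], [0.002, -0.003, -0.986]] rows 1.6
```

servo_tool([
  [[0,0,0],[0,0,0]],
  [[0,0,0],[0,0,0]],
  [[0,0,0],[0,0,0]],
  [[0,0,-0.16],[0,0,0]],
  [[0,0,-0.32],[0,0,0]],
  [[-0.36,-0.52,-0.32],[0,0,-0.98]],
  [[-0.36,-0.52,-0.32],[0,0,-0.98]],
  [[-0.36,-0.52,-0.32],[0,0,-0.98]],
  [[-0.36,-0.52,-0.32],[0,0,-0.98]],
  [[-0.36,-0.52,-0.32],[0,0,-0.98]],
  [[-0.36,-0.52,-0.32],[0,0,-0.98]],
  [[-0.36,-0.52,-0.32],[0,0,-0.98]],
  [[-0.36,-0.52,-0.32],[0,0,-0.98]],
  [[-0.36,-0.52,-0.32],[0,0,-0.98]],
  [[-0.36,-0.52,-0.32],[0,0,-0.98]],
  [[-0.36,-0.52,-0.32],[0,0,-0.98]],
  [[-0.36,-0.52,-0.15],[0,0,-0.98]],
  [[-0.36,-0.52,-0.05],[0,0,-0.98]],
  [[-0.36,-0.52,0],[0,0,-0.98]],
  [[-0.36,-0.52,0],[0,0,-0.98]],
], claw=0.25)

```text
clock: 14.55
tcp_pos: [0.4662, -0.0484, 0.058]
orientation: [-2.974, -1.008, 0.005]
contact_force: [-0.4, 0.1, 0.2]
grip_width: 0.0638
gripper_force: 0.0
```

```bash
python3 - <<'E'
from h import *
im,d=grab('top')
for c in caps(im,d): print(np.round(c,3).tolist())
E
python3 go.py 468,-50,60,38
```

```text
[1.012, -0.08, 88.535, 63.0]
[0.776, 0.588, 136.857, 92.0]
[0.617, -0.1, 90.914, 106.0]
[0.599, 0.178, 87.982, 53.0]
[0.577, -0.401, 25.754, 116.0]
[0.451, -0.339, 159.771, 113.0]
[0.427, -0.2, 131.798, 107.0]
now [467.2 -48.5  59.2] psi 37.4 F [ 0.8 -0.3  0.7] w 64.2 g 0.0 t 14.6 j7 -0.89 j1 -0.1
[[-0.001, 0.007, -0.003], [-0.0, 0.001, -0.006]] rows 0.1
```

servo_tool([
  [[0,0,0],[0,0,0]],
  [[0,0,0],[0,0,0]],
  [[0,0,0],[0,0,0]],
  [[0,0,0],[0,0,0]],
  [[0,0,0],[0,0,0]],
  [[0,0,0],[0,0,0]],
  [[0,0,0],[0,0,0.1]],
  [[0,0,0],[0,0,1]],
  [[0,0,0],[0,0,1]],
  [[0,0,0],[0,0,1]],
  [[0,0,0],[0,0,1]],
  [[0,0,0],[0,0,1]],
  [[0,0,0],[0,0,1]],
  [[0,0,0],[0,0,1]],
  [[0,0,0],[0,0,1]],
  [[0,0,0],[0,0,1]],
  [[0,0,0],[0,0,1]],
  [[0,0,0],[0,0,1]],
  [[0,0,0],[0,0,1]],
  [[0,0,0],[0,0,1]],
], claw=1)

```text
clock: 16.6
tcp_pos: [0.4691, -0.0485, 0.0607]
orientation: [-2.815, 1.39, -0.004]
contact_force: [-0.8, -1.1, 8.1]
grip_width: 0.0388
gripper_force: 41.5
```

```bash
python3 go.py 468,-50,140,-52 617,-100,140,37 617,-100,60,37
```

```text
now [469.1 -48.5  60.7] psi -52.6 F [-0.8 -1.1  8.1] w 38.8 g 41.5 t 16.6 j7 -2.18 j1 -0.43
[[0.003, 0.006, -0.317], [-0.002, -0.001, -0.006]] rows 1.6
[[0.524, -0.346, -0.315], [-0.001, -0.002, -0.995]] rows 10.4
[[0.523, -0.345, 0.005], [-0.001, -0.002, -0.995]] rows 1.6
```

servo_tool([
  [[0,0,0],[0,0,0]],
  [[0,0,0],[0,0,0]],
  [[0,0,0],[0,0,0]],
  [[0,0,-0.16],[0,0,0]],
  [[0,0,-0.32],[0,0,0]],
  [[0.52,-0.35,-0.32],[0,0,-0.98]],
  [[0.52,-0.35,-0.32],[0,0,-0.98]],
  [[0.52,-0.35,-0.32],[0,0,-0.98]],
  [[0.52,-0.35,-0.32],[0,0,-0.98]],
  [[0.52,-0.35,-0.32],[0,0,-0.98]],
  [[0.52,-0.35,-0.32],[0,0,-0.98]],
  [[0.52,-0.35,-0.32],[0,0,-0.98]],
  [[0.52,-0.35,-0.32],[0,0,-0.98]],
  [[0.52,-0.35,-0.32],[0,0,-0.98]],
  [[0.52,-0.35,-0.32],[0,0,-0.98]],
  [[0.52,-0.35,-0.32],[0,0,-0.98]],
  [[0.52,-0.35,-0.15],[0,0,-0.98]],
  [[0.52,-0.35,-0.05],[0,0,-0.98]],
  [[0.52,-0.35,0],[0,0,-0.98]],
  [[0.52,-0.35,0],[0,0,-0.98]],
], claw=0.25)

```text
clock: 18.6
tcp_pos: [0.6146, -0.0983, 0.0576]
orientation: [-2.99, -0.961, 0.005]
contact_force: [0.6, -0.2, 0.1]
grip_width: 0.0643
gripper_force: 0.0
```

```bash
python3 - <<'E'
from h import *
im,d=grab('top')
for c in caps(im,d): print(np.round(c,3).tolist())
E
python3 go.py 617,-100,60,38
```

```text
[1.012, -0.083, 99.181, 74.0]
[0.776, 0.59, 138.384, 86.0]
[0.597, 0.236, 88.036, 77.0]
[0.578, -0.401, 25.58, 113.0]
[0.47, -0.044, 161.269, 79.0]
[0.452, -0.339, 159.976, 113.0]
now [615.8 -98.5  59.1] psi 35.6 F [0.1 0.6 0.2] w 64.3 g 0.0 t 18.6 j7 -0.78 j1 -0.06
[[0.0, 0.008, -0.004], [-0.0, 0.001, -0.026]] rows 0.3
```

servo_tool([
  [[0,0,0],[0,0,0]],
  [[0,0,0],[0,0,0]],
  [[0,0,0],[0,0,0]],
  [[0,0,0],[0,0,0]],
  [[0,0,0],[0,0,0]],
  [[0,0,0],[0,0,0]],
  [[0,0,0],[0,0,0.1]],
  [[0,0,0],[0,0,1]],
  [[0,0,0],[0,0,1]],
  [[0,0,0],[0,0,1]],
  [[0,0,0],[0,0,1]],
  [[0,0,0],[0,0,1]],
  [[0,0,0],[0,0,1]],
  [[0,0,0],[0,0,1]],
  [[0,0,0],[0,0,1]],
  [[0,0,0],[0,0,1]],
  [[0,0,0],[0,0,1]],
  [[0,0,0],[0,0,1]],
  [[0,0,0],[0,0,1]],
  [[0,0,0],[0,0,1]],
], claw=1)

```text
clock: 20.65
tcp_pos: [0.6175, -0.0988, 0.061]
orientation: [-2.794, 1.434, -0.004]
contact_force: [-0.7, 0.2, 8.2]
grip_width: 0.039
gripper_force: 40.6
```

```bash
python3 go.py 617,-100,140,-54 600,-250,140,-20 578,-401,140,26 578,-401,60,26
```

```text
now [617.5 -98.8  61. ] psi -54.4 F [-0.7  0.2  8.2] w 39.0 g 40.6 t 20.6 j7 -2.05 j1 -0.35
[[0.004, 0.004, -0.316], [-0.002, -0.001, -0.004]] rows 1.6
[[0.452, 0.408, -0.316], [-0.001, -0.002, -0.382]] rows 4.0
[[0.891, 0.832, -0.316], [-0.0, -0.002, -0.893]] rows 5.4
[[0.89, 0.833, 0.004], [-0.0, -0.002, -0.893]] rows 1.6
```

servo_tool([
  [[0,0,0],[0,0,0]],
  [[0,0,0],[0,0,0]],
  [[0,0,0],[0,0,0]],
  [[0,0,-0.16],[0,0,0]],
  [[0,0,-0.32],[0,0,0]],
  [[0.89,0.83,-0.32],[0,0,-0.89]],
  [[0.89,0.83,-0.32],[0,0,-0.89]],
  [[0.89,0.83,-0.32],[0,0,-0.89]],
  [[0.89,0.83,-0.32],[0,0,-0.89]],
  [[0.89,0.83,-0.32],[0,0,-0.89]],
  [[0.89,0.83,-0.32],[0,0,-0.89]],
  [[0.89,0.83,-0.32],[0,0,-0.89]],
  [[0.89,0.83,-0.32],[0,0,-0.89]],
  [[0.89,0.83,-0.32],[0,0,-0.89]],
  [[0.89,0.83,-0.32],[0,0,-0.89]],
  [[0.89,0.83,-0.15],[0,0,-0.89]],
  [[0.89,0.83,-0.05],[0,0,-0.89]],
  [[0.89,0.83,0],[0,0,-0.89]],
  [[0.89,0.83,0],[0,0,-0.89]],
], claw=0.25)

```text
clock: 22.55
tcp_pos: [0.5758, -0.3994, 0.0572]
orientation: [-3.06, -0.699, 0.005]
contact_force: [-0.4, 0.5, 0.7]
grip_width: 0.0638
gripper_force: 0.0
```

```bash
python3 - <<'E'
from h import *
im,d=grab('top')
for c in caps(im,d): print(np.round(c,3).tolist())
E
python3 go.py 578,-401,60,26
```

```text
[1.009, -0.076, 78.929, 52.0]
[0.778, 0.589, 143.485, 90.0]
[0.617, -0.098, 0.838, 103.0]
[0.597, 0.227, 90.885, 85.0]
[0.469, -0.047, 160.34, 98.0]
[0.427, -0.199, 129.188, 107.0]
now [ 576.8 -400.2   59. ] psi 25.7 F [-0.4 -0.4  1.1] w 64.0 g 0.0 t 22.6 j7 -0.43 j1 0.34
[[0.003, 0.005, -0.004], [-0.0, 0.0, -0.003]] rows 0.0
```

servo_tool([
  [[0,0,0],[0,0,0]],
  [[0,0,0],[0,0,0]],
  [[0,0,0],[0,0,0]],
  [[0,0,0],[0,0,0]],
  [[0,0,0],[0,0,0]],
  [[0,0,0],[0,0,0]],
  [[0,0,0],[0,0,0.1]],
  [[0,0,0],[0,0,1]],
  [[0,0,0],[0,0,1]],
  [[0,0,0],[0,0,1]],
  [[0,0,0],[0,0,1]],
  [[0,0,0],[0,0,1]],
  [[0,0,0],[0,0,1]],
  [[0,0,0],[0,0,1]],
  [[0,0,0],[0,0,1]],
  [[0,0,0],[0,0,1]],
  [[0,0,0],[0,0,1]],
  [[0,0,0],[0,0,1]],
  [[0,0,0],[0,0,1]],
  [[0,0,0],[0,0,1]],
], claw=1)

```text
clock: 24.6
tcp_pos: [0.5782, -0.4009, 0.0612]
orientation: [-2.66, 1.67, -0.005]
contact_force: [-0.1, 0.1, 6.6]
grip_width: 0.0387
gripper_force: 40.7
```

```bash
python3 go.py 578,-401,240,-64 500,-170,240,0
```

```text
now [ 578.2 -400.9   61.2] psi -64.3 F [-0.1  0.1  6.6] w 38.7 g 40.7 t 24.6 j7 -1.73 j1 0.09
[[0.002, -0.001, -0.715], [-0.001, -0.002, -0.003]] rows 3.6
[[-0.966, -0.121, -0.717], [-0.0, -0.002, -0.714]] rows 7.5
```

servo_tool([
  [[0,0,0],[0,0,0]],
  [[0,0,0],[0,0,0]],
  [[0,0,0],[0,0,0]],
  [[0,0,-0.16],[0,0,0]],
  [[0,0,-0.36],[0,0,0]],
  [[0,0,-0.56],[0,0,0]],
  [[-0.4,-0.05,-0.72],[0,0,-0.3]],
  [[-0.97,-0.12,-0.72],[0,0,-0.71]],
  [[-0.97,-0.12,-0.72],[0,0,-0.71]],
  [[-0.97,-0.12,-0.72],[0,0,-0.71]],
  [[-0.97,-0.12,-0.72],[0,0,-0.71]],
  [[-0.97,-0.12,-0.72],[0,0,-0.71]],
  [[-0.97,-0.12,-0.72],[0,0,-0.71]],
  [[-0.97,-0.12,-0.72],[0,0,-0.71]],
  [[-0.97,-0.12,-0.72],[0,0,-0.71]],
], claw=0.25)

```text
clock: 26.1
tcp_pos: [0.4985, -0.1687, 0.2393]
orientation: [-3.141, 0.009, 0.0]
contact_force: [0.1, 0.3, 0.3]
grip_width: 0.0642
gripper_force: 0.0
```

```bash
python3 go.py 460,60,240,70; python3 - <<'E'
from h import *
im,d=grab('top')
for c in caps(im,d): print(np.round(c,3).tolist())
E
```

```text
now [ 498.5 -168.7  239.3] psi -0.3 F [0.1 0.3 0.3] w 64.2 g 0.0 t 26.1 j7 -1.21 j1 -0.3
[[-0.159, -0.914, -0.002], [-0.0, -0.0, -0.781]] rows 8.2
[1.0, -0.089, nan, 124.0]
[0.778, 0.588, 143.326, 88.0]
[0.617, -0.098, 1.075, 101.0]
[0.596, 0.248, 91.279, 74.0]
[0.578, -0.397, 112.349, 111.0]
[0.468, -0.047, 159.945, 99.0]
[0.452, -0.339, 159.823, 113.0]h.py:29: RuntimeWarning: invalid value encountered in scalar divide
  x0=(w*xx).sum()/w.sum();y0=(w*yy).sum()/w.sum()
```

servo_tool([
  [[-0.16,-0.91,0],[0,0,-0.78]],
  [[-0.16,-0.91,0],[0,0,-0.78]],
  [[-0.16,-0.91,0],[0,0,-0.78]],
  [[-0.16,-0.91,0],[0,0,-0.78]],
  [[-0.16,-0.91,0],[0,0,-0.78]],
  [[-0.16,-0.91,0],[0,0,-0.78]],
  [[-0.16,-0.91,0],[0,0,-0.78]],
  [[-0.16,-0.91,0],[0,0,-0.78]],
  [[-0.16,-0.91,0],[0,0,-0.78]],
  [[-0.16,-0.91,0],[0,0,-0.78]],
], claw=1)

```text
clock: 27.15
tcp_pos: [0.4601, 0.0587, 0.2392]
orientation: [-2.58, -1.793, 0.001]
contact_force: [0.1, -0.4, 0.8]
grip_width: 0.0002
gripper_force: 0.0
```

```bash
python3 - <<'E'
from h import *
o=r.get_obs();p=o['tcp_pos'];M=R.from_rotvec(o['orientation']).inv()
for n in('scene','top'):
    im,d=grab(n);W=cloud(n,d).reshape(-1,3)
    m=(np.hypot(W[:,0]-p[0],W[:,1]-p[1])<.06)&(W[:,2]>.17)&(W[:,2]<.4);L=M.apply(W[m]-p)*1000
    for z in range(-100,60,10):
        k=(L[:,2]>=z)&(L[:,2]<z+10)
        if k.any(): print(n,z,k.sum(),L[k].min(0).round(),L[k].max(0).round())
E
python3 go.py 453,251,170,87.7 453,251,62,87.7 449,158,62,87.7
```

```text
scene -100 148 [ -19.  -56. -100.] [ -0.  59. -90.]
scene -90 133 [-19. -54. -90.] [  8.  52. -80.]
scene -80 105 [-17. -43. -80.] [ 12.  45. -70.]
scene -70 124 [-15. -35. -70.] [ 10.  37. -60.]
scene -60 47 [-14. -32. -60.] [ -1.  27. -50.]
scene -50 45 [-14. -12. -50.] [  2.  15. -40.]
scene -40 43 [-13. -15. -39.] [  5.  15. -30.]
scene -30 37 [-13. -13. -30.] [  4.  14. -20.]
scene -20 10 [-13.  -5. -20.] [ -3.   7. -14.]
now [460.2  58.8 239.3] psi 69.6 F [ 0.3 -0.  -0.8] w 0.2 g 0.0 t 27.2 j7 -0.58 j1 -0.55
[[0.711, -0.295, 0.277], [-0.0, 0.0, -0.201]] rows 4.1
[[0.711, -0.295, 0.709], [-0.0, 0.0, -0.201]] rows 2.2
[[0.357, -0.18, 0.709], [-0.0, 0.0, -0.201]] rows 1.9
```

servo_tool([
  [[0.71,-0.295,0.28],[0,0,-0.2]],
  [[0.71,-0.295,0.28],[0,0,-0.2]],
  [[0.71,-0.295,0.28],[0,0,-0.2]],
  [[0.71,-0.295,0.28],[0,0,-0.2]],
  [[0.71,-0.295,0.28],[0,0,-0.2]],
  [[0.71,-0.295,0.28],[0,0,-0.2]],
  [[0.71,-0.295,0.42],[0,0,-0.2]],
  [[0.71,-0.295,0.55],[0,0,-0.2]],
  [[0.71,-0.295,0.63],[0,0,-0.2]],
  [[0.71,-0.295,0.68],[0,0,-0.2]],
  [[0.71,-0.295,0.715],[0,0,-0.2]],
  [[0.71,-0.295,0.715],[0,0,-0.2]],
  [[0.71,-0.295,0.715],[0,0,-0.2]],
])

```text
clock: 28.55
tcp_pos: [0.4528, 0.251, 0.0614]
orientation: [2.264, 2.178, 0.002]
contact_force: [0.5, -0.9, 0.4]
grip_width: 0.0001
gripper_force: 0.0
```

```bash
python3 go.py 453,251,60,87.7 449,170,60,87.7 449,160,60,87.7
```

```text
now [452.8 251.   61.4] psi 87.8 F [ 0.5 -0.9  0.4] w 0.1 g 0.0 t 28.6 j7 -0.58 j1 -0.73
[[-0.0, 0.001, 0.006], [0.001, -0.0, 0.001]] rows 0.0
[[-0.324, -0.003, 0.005], [0.001, -0.0, 0.001]] rows 1.6
[[-0.364, -0.001, 0.005], [0.001, -0.0, 0.001]] rows 0.2
```

servo_tool([
  [[-0.03,0,0],[0,0,0]],
  [[-0.06,0,0],[0,0,0]],
  [[-0.11,0,0],[0,0,0]],
  [[-0.16,0,0],[0,0,0]],
  [[-0.21,0,0],[0,0,0]],
  [[-0.26,0,0],[0,0,0]],
  [[-0.3,0,0],[0,0,0]],
  [[-0.33,0,0],[0,0,0]],
  [[-0.35,0,0],[0,0,0]],
  [[-0.364,0,0],[0,0,0]],
  [[-0.364,0,0],[0,0,0]],
])

```text
clock: 29.65
tcp_pos: [0.4483, 0.1595, 0.0604]
orientation: [-2.263, -2.179, 0.002]
contact_force: [-0.1, 0.4, -0.5]
grip_width: 0.0
gripper_force: 0.0
```

```bash
python3 - <<'E'
from h import *
for n in('scene','top'):
    im,d=grab(n);W=cloud(n,d);X,Y,Z=W[...,0],W[...,1],W[...,2]
    m=(Z>.058)&(Z<.09)&(Y<.33)&(Y>.08)&(X>.3)&(X<.58)
    for a,b in((.34,.40),(.49,.57)):
        k=m&(X>a)&(X<b); print(n,a,k.sum(),np.percentile(Y[k],[0.5,2,98]).round(4))
E
python3 go.py
```

```text
scene 0.34 692 [0.1433 0.1447 0.3158]
scene 0.49 1083 [0.1373 0.1386 0.3094]
top 0.34 473 [0.2182 0.2221 0.3158]
top 0.49 714 [0.1399 0.1427 0.3086]
now [448.4 160.   60.4] psi 87.9 F [-0.1 -0.4 -0.2] w 0.2 g 0.0 t 29.8 j7 -0.42 j1 -0.59
```

```bash
python3 go.py 448,166,60,88 448,166,200,88 500,0,200,91 617,-98,150,91 617,-98,60,91
```

```text
now [448.4 160.   60.4] psi 87.9 F [-0.1 -0.4 -0.2] w 0.2 g 0.0 t 29.8 j7 -0.42 j1 -0.59
[[0.024, -0.002, 0.002], [-0.0, 0.0, -0.002]] rows 0.1
[[0.024, -0.003, -0.558], [-0.0, 0.0, -0.002]] rows 2.8
[[-0.632, 0.23, -0.558], [-0.0, 0.0, -0.035]] rows 3.5
[[-1.006, 0.712, -0.358], [-0.0, 0.0, -0.035]] rows 3.2
[[-1.006, 0.713, 0.002], [-0.0, 0.0, -0.035]] rows 1.8
```

servo_tool([
  [[0.025,0,0],[0,0,0]],
  [[0.025,0,-0.15],[0,0,0]],
  [[0.025,0,-0.35],[0,0,0]],
  [[0.025,0,-0.56],[0,0,0]],
  [[-0.2,0.05,-0.56],[0,0,0]],
  [[-0.63,0.23,-0.56],[0,0,-0.035]],
  [[-0.63,0.23,-0.56],[0,0,-0.035]],
  [[-0.63,0.23,-0.56],[0,0,-0.035]],
  [[-1.0,0.71,-0.36],[0,0,-0.035]],
  [[-1.0,0.71,-0.36],[0,0,-0.035]],
  [[-1.0,0.71,-0.36],[0,0,-0.035]],
  [[-1.0,0.71,-0.36],[0,0,-0.035]],
  [[-1.0,0.71,-0.36],[0,0,-0.035]],
  [[-1.0,0.71,-0.18],[0,0,-0.035]],
  [[-1.0,0.71,-0.06],[0,0,-0.035]],
  [[-1.0,0.71,0.01],[0,0,-0.035]],
  [[-1.0,0.71,0.01],[0,0,-0.035]],
], claw=0.25)

```text
clock: 31.45
tcp_pos: [0.614, -0.0938, 0.0561]
orientation: [-2.196, -2.24, 0.004]
contact_force: [-0.5, 1.1, 0.3]
grip_width: 0.0642
gripper_force: 0.0
```

servo_tool([
  [[0,0,0],[0,0,0]],
  [[0,0,0],[0,0,0]],
  [[0,0,0],[0,0,0]],
  [[0,0,0],[0,0,0]],
  [[0,0,0],[0,0,0]],
  [[0,0,0],[0,0,0]],
], claw=1, squeeze=60)

```text
clock: 32.05
tcp_pos: [0.6175, -0.0958, 0.0601]
orientation: [2.201, 2.24, 0.004]
contact_force: [-2.5, 1.6, 6.4]
grip_width: 0.0384
gripper_force: 60.2
```

```bash
python3 go.py 617,-98,205,91 515,0,205,89 515,60,205,87.7; python3 - <<'E'
from h import *
im,d=grab('top')
for c in caps(im,d): print(np.round(c,3).tolist())
E
```

```text
now [617.5 -95.8  60.1] psi 91.0 F [-2.5  1.6  6.4] w 38.4 g 60.2 t 32.0 j7 0.27 j1 -0.15
[[-0.008, -0.001, -0.58], [0.001, -0.001, 0.0]] rows 2.9
[[0.391, -0.402, -0.58], [0.001, -0.001, 0.022]] rows 2.8
[[0.631, -0.398, -0.58], [0.001, -0.001, 0.037]] rows 1.2
[1.03, -0.096, 169.631, 115.0]
[0.777, 0.589, 143.199, 90.0]
[0.596, 0.231, 86.036, 83.0]
[0.578, -0.398, 112.185, 111.0]
[0.452, -0.339, 159.95, 112.0]
[0.444, -0.215, 125.653, 107.0]
```

servo_tool([
  [[0,0,-0.1],[0,0,0]],
  [[0,0,-0.25],[0,0,0]],
  [[0,0,-0.42],[0,0,0]],
  [[0,0,-0.58],[0,0,0]],
  [[0.05,-0.07,-0.58],[0,0,0]],
  [[0.15,-0.17,-0.58],[0,0,0]],
  [[0.27,-0.28,-0.58],[0,0,0]],
  [[0.39,-0.38,-0.58],[0,0,0.02]],
  [[0.5,-0.4,-0.58],[0,0,0.037]],
  [[0.6,-0.4,-0.58],[0,0,0.037]],
  [[0.63,-0.4,-0.58],[0,0,0.037]],
  [[0.63,-0.4,-0.58],[0,0,0.037]],
])

```text
clock: 33.3
tcp_pos: [0.514, 0.0604, 0.2036]
orientation: [2.263, 2.178, 0.001]
contact_force: [0.4, -0.3, -2.0]
grip_width: 0.0383
gripper_force: 61.4
```

```bash
python3 go.py 515,243,205,87.7 515,243,132,87.7
```

```text
now [514.   60.4 203.6] psi 87.8 F [ 0.4 -0.3 -2. ] w 38.3 g 61.4 t 33.3 j7 -0.19 j1 -0.48
[[0.73, -0.024, -0.005], [0.001, -0.0, 0.001]] rows 3.7
[[0.73, -0.024, 0.287], [0.001, -0.0, 0.001]] rows 1.5
```

servo_tool([
  [[0.1,0,0],[0,0,0]],
  [[0.25,-0.01,0],[0,0,0]],
  [[0.42,-0.02,0],[0,0,0]],
  [[0.58,-0.024,0],[0,0,0]],
  [[0.69,-0.024,0],[0,0,0]],
  [[0.73,-0.024,0.05],[0,0,0]],
  [[0.73,-0.024,0.14],[0,0,0]],
  [[0.73,-0.024,0.22],[0,0,0]],
  [[0.73,-0.024,0.27],[0,0,0]],
  [[0.73,-0.024,0.295],[0,0,0]],
  [[0.73,-0.024,0.305],[0,0,0]],
  [[0.73,-0.024,0.312],[0,0,0]],
  [[0.73,-0.024,0.312],[0,0,0]],
])

```text
clock: 34.6
tcp_pos: [0.5161, 0.2421, 0.1262]
orientation: [2.266, 2.175, 0.003]
contact_force: [-0.8, 0.2, -1.7]
grip_width: 0.0385
gripper_force: 61.5
```

```bash
python3 go.py 515,243,215,87.7 500,60,215,87.7; python3 - <<'E'
from h import *
im,d=grab('top')
for c in caps(im,d): print(np.round(c,3).tolist())
E
```

```text
now [516.1 242.1 126.2] psi 87.6 F [-0.8  0.2 -1.7] w 38.5 g 61.5 t 34.6 j7 -0.5 j1 -0.7
[[0.004, -0.004, -0.355], [0.001, -0.001, -0.001]] rows 1.8
[[-0.73, -0.034, -0.356], [0.001, -0.001, -0.001]] rows 3.7
[0.776, 0.589, 158.1, 92.0]
[0.578, -0.398, 111.885, 111.0]
[0.469, -0.047, 159.866, 98.0]
[0.452, -0.339, 159.965, 111.0]
[0.444, -0.215, 125.433, 107.0]
```

servo_tool([
  [[0,0,0.006],[0,0,0]],
  [[0,0,0.012],[0,0,0]],
  [[0,0,0.012],[0,0,0]],
])

```text
clock: 34.95
tcp_pos: [0.5164, 0.244, 0.1259]
orientation: [-2.265, -2.175, -0.007]
contact_force: [-8.1, -0.3, 23.3]
grip_width: 0.0385
gripper_force: 64.0
```

servo_tool([
  [[0,0,0],[0,0,0]],
  [[0,0,0],[0,0,0]],
  [[0,0,0],[0,0,0]],
  [[0,0,0],[0,0,0]],
  [[0,0,-0.15],[0,0,0]],
  [[0,0,-0.37],[0,0,0]],
  [[-0.2,0,-0.37],[0,0,0]],
  [[-0.4,0,-0.37],[0,0,0]],
  [[-0.73,-0.035,-0.37],[0,0,0]],
  [[-0.73,-0.035,-0.37],[0,0,0]],
  [[-0.73,-0.035,-0.37],[0,0,0]],
], claw=0.37)

```text
clock: 36.05
tcp_pos: [0.4984, 0.054, 0.2146]
orientation: [2.275, 2.165, -0.002]
contact_force: [0.2, 0.4, 0.7]
grip_width: 0.0538
gripper_force: 0.0
```

```bash
python3 go.py 469,-47,130,70 469,-47,60,70; python3 - <<'E'
from h import *
im,d=grab('top')
for z in(.104,.17):
  for c in caps(im,d,z): print(z,np.round(c,3).tolist())
E
```

```text
now [498.4  54.  214.6] psi 87.2 F [0.2 0.4 0.7] w 53.8 g 0.0 t 36.0 j7 -0.21 j1 -0.49
[[-0.409, -0.097, 0.339], [-0.0, 0.001, 0.191]] rows 2.7
[[-0.408, -0.097, 0.619], [-0.0, 0.001, 0.191]] rows 1.4
0.104 [1.01, -0.082, 97.157, 61.0]
0.104 [0.778, 0.588, 142.186, 94.0]
0.104 [0.578, -0.398, 112.413, 111.0]
0.104 [0.468, -0.046, 155.953, 98.0]
0.104 [0.452, -0.339, 159.748, 113.0]
0.104 [0.444, -0.215, 125.433, 110.0]
0.17 [0.517, 0.241, 0.072, 116.0]
```

servo_tool([
  [[-0.41,-0.1,0.34],[0,0,0.19]],
  [[-0.41,-0.1,0.34],[0,0,0.19]],
  [[-0.41,-0.1,0.34],[0,0,0.19]],
  [[-0.41,-0.1,0.34],[0,0,0.19]],
  [[-0.41,-0.1,0.5],[0,0,0.19]],
  [[-0.41,-0.1,0.59],[0,0,0.19]],
  [[-0.41,-0.1,0.62],[0,0,0.19]],
  [[-0.41,-0.1,0.62],[0,0,0.19]],
], claw=0.25)

```text
clock: 36.9
tcp_pos: [0.4702, -0.0402, 0.0591]
orientation: [-2.562, -1.817, 0.002]
contact_force: [-0.1, 0.3, 0.4]
grip_width: 0.064
gripper_force: 0.0
```

servo_tool([
  [[0,0,0],[0,0,0]],
  [[0,0,0],[0,0,0]],
  [[0,0,0],[0,0,0]],
  [[0,0,0],[0,0,0]],
  [[0,0,0],[0,0,0]],
  [[0,0,0],[0,0,0]],
], claw=1, squeeze=60)

```text
clock: 37.5
tcp_pos: [0.471, -0.041, 0.0609]
orientation: [2.564, 1.815, 0.004]
contact_force: [-0.9, 2.2, 6.8]
grip_width: 0.0384
gripper_force: 59.8
```

```bash
python3 go.py 469,-47,205,70 449,130,205,87.7  447,181,205,87.7
```

```text
now [471.  -41.   60.9] psi 70.6 F [-0.9  2.2  6.8] w 38.4 g 59.8 t 37.5 j7 -0.17 j1 -0.31
[[-0.025, 0.002, -0.576], [0.001, -0.001, 0.006]] rows 2.9
[[0.617, -0.309, -0.576], [0.001, -0.001, -0.19]] rows 3.6
[[0.806, -0.385, -0.576], [0.001, -0.001, -0.19]] rows 1.0
```

servo_tool([
  [[0,0,-0.1],[0,0,0]],
  [[0,0,-0.25],[0,0,0]],
  [[0,0,-0.42],[0,0,0]],
  [[0,0,-0.576],[0,0,0]],
  [[0.08,-0.03,-0.576],[0,0,-0.04]],
  [[0.2,-0.1,-0.576],[0,0,-0.1]],
  [[0.35,-0.17,-0.576],[0,0,-0.17]],
  [[0.5,-0.25,-0.576],[0,0,-0.19]],
  [[0.58,-0.29,-0.576],[0,0,-0.19]],
  [[0.617,-0.31,-0.576],[0,0,-0.19]],
  [[0.617,-0.31,-0.576],[0,0,-0.19]],
  [[0.617,-0.31,-0.576],[0,0,-0.19]],
])

```text
clock: 38.7
tcp_pos: [0.4482, 0.1284, 0.2033]
orientation: [2.267, 2.174, -0.001]
contact_force: [-0.2, -0.9, -2.0]
grip_width: 0.0382
gripper_force: 61.7
```

```bash
python3 go.py 447,251,205,87.7 447,251,127.5,87.7
```

```text
now [448.2 128.4 203.3] psi 87.6 F [-0.2 -0.9 -2. ] w 38.2 g 61.7 t 38.7 j7 -0.41 j1 -0.63
[[0.49, -0.026, -0.007], [-0.0, 0.001, -0.001]] rows 2.5
[[0.49, -0.025, 0.303], [-0.0, 0.001, -0.001]] rows 1.5
```

servo_tool([
  [[0.08,0,0],[0,0,0]],
  [[0.2,-0.01,0],[0,0,0]],
  [[0.35,-0.02,0],[0,0,0]],
  [[0.45,-0.024,0],[0,0,0]],
  [[0.49,-0.024,0],[0,0,0]],
  [[0.49,-0.024,0.05],[0,0,0]],
  [[0.49,-0.024,0.14],[0,0,0]],
  [[0.49,-0.024,0.22],[0,0,0]],
  [[0.49,-0.024,0.27],[0,0,0]],
  [[0.49,-0.024,0.29],[0,0,0]],
  [[0.49,-0.024,0.3],[0,0,0]],
  [[0.49,-0.024,0.305],[0,0,0]],
  [[0.49,-0.024,0.31],[0,0,0]],
  [[0.49,-0.024,0.31],[0,0,0]],
])

```text
clock: 40.1
tcp_pos: [0.4479, 0.2528, 0.1271]
orientation: [2.266, 2.176, 0.003]
contact_force: [-1.6, -0.1, 1.8]
grip_width: 0.0384
gripper_force: 62.2
```

servo_tool([
  [[0,0,0],[0,0,0]],
  [[0,0,0],[0,0,0]],
  [[0,0,0],[0,0,0]],
  [[0,0,0],[0,0,0]],
  [[0,0,-0.15],[0,0,0]],
  [[0,0,-0.37],[0,0,0]],
  [[-0.2,0,-0.37],[0,0,0]],
  [[-0.4,0,-0.37],[0,0,0]],
  [[-0.8,0,-0.37],[0,0,-0.3]],
  [[-1,0,-0.37],[0,0,-0.4]],
  [[-1,0,-0.37],[0,0,-0.4]],
  [[-1,0,-0.37],[0,0,-0.4]],
  [[-1,0,-0.37],[0,0,-0.4]],
], claw=0.37)

```text
clock: 41.4
tcp_pos: [0.4367, -0.0009, 0.2187]
orientation: [1.484, 2.769, -0.0]
contact_force: [0.4, 0.6, 0.5]
grip_width: 0.0539
gripper_force: 0.0
```

```bash
python3 - <<'E'
from h import *
im,d=grab('top')
for z in(.104,.17):
  for c in caps(im,d,z): print(z,np.round(c,3).tolist())
E
python3 go.py 444,-215,130,126 444,-215,60,126
```

```text
0.104 [1.01, -0.08, 89.142, 58.0]
0.104 [0.779, 0.588, 142.826, 90.0]
0.104 [0.597, 0.23, 89.963, 83.0]
0.104 [0.578, -0.398, 112.222, 110.0]
0.104 [0.452, -0.339, 159.797, 112.0]
0.104 [0.444, -0.215, 125.691, 109.0]
0.17 [0.516, 0.241, 0.049, 114.0]
0.17 [0.448, 0.245, 179.798, 115.0]
now [436.9   0.8 218.7] psi 123.9 F [ 0.2  0.1 -0.3] w 53.6 g 0.0 t 41.5 j7 0.48 j1 -0.44
[[-0.732, -0.458, 0.355], [0.0, 0.0, -0.023]] rows 4.7
[[-0.732, -0.458, 0.635], [0.0, 0.0, -0.023]] rows 1.4
```

servo_tool([
  [[-0.73,-0.46,0.355],[0,0,-0.02]],
  [[-0.73,-0.46,0.355],[0,0,-0.02]],
  [[-0.73,-0.46,0.355],[0,0,-0.02]],
  [[-0.73,-0.46,0.355],[0,0,-0.02]],
  [[-0.73,-0.46,0.355],[0,0,-0.02]],
  [[-0.73,-0.46,0.355],[0,0,-0.02]],
  [[-0.73,-0.46,0.355],[0,0,-0.02]],
  [[-0.73,-0.46,0.5],[0,0,-0.02]],
  [[-0.73,-0.46,0.6],[0,0,-0.02]],
  [[-0.73,-0.46,0.635],[0,0,-0.02]],
  [[-0.73,-0.46,0.635],[0,0,-0.02]],
], claw=0.25)

```text
clock: 42.55
tcp_pos: [0.4424, -0.2115, 0.0595]
orientation: [-1.436, -2.792, -0.0]
contact_force: [1.1, 0.4, 0.4]
grip_width: 0.0641
gripper_force: 0.0
```

servo_tool([
  [[0,0,0],[0,0,0]],
  [[0,0,0],[0,0,0]],
  [[0,0,0],[0,0,0]],
  [[0,0,0],[0,0,0]],
  [[0,0,0],[0,0,0]],
  [[0,0,0],[0,0,0]],
], claw=1, squeeze=60)

```text
clock: 43.15
tcp_pos: [0.4434, -0.2134, 0.0612]
orientation: [1.439, 2.79, 0.001]
contact_force: [-3.0, 0.5, 6.5]
grip_width: 0.0388
gripper_force: 60.0
```

```bash
python3 go.py 444,-215,205,126 430,0,205,95 383,130,205,87.7
```

```text
now [ 443.4 -213.4   61.2] psi 125.4 F [-3.   0.5  6.5] w 38.8 g 60.0 t 43.1 j7 1.21 j1 -0.0
[[-0.008, -0.001, -0.575], [0.001, 0.001, -0.006]] rows 2.9
[[0.726, 0.452, -0.575], [0.001, 0.001, 0.338]] rows 4.3
[[1.258, 0.601, -0.576], [0.001, 0.001, 0.419]] rows 2.8
```

servo_tool([
  [[0,0,-0.1],[0,0,0]],
  [[0,0,-0.25],[0,0,0]],
  [[0,0,-0.42],[0,0,0]],
  [[0,0,-0.575],[0,0,0]],
  [[0.08,0.06,-0.575],[0,0,0.04]],
  [[0.2,0.15,-0.575],[0,0,0.1]],
  [[0.35,0.27,-0.575],[0,0,0.18]],
  [[0.5,0.39,-0.575],[0,0,0.26]],
  [[0.6,0.48,-0.575],[0,0,0.32]],
  [[0.67,0.53,-0.575],[0,0,0.34]],
  [[0.67,0.53,-0.575],[0,0,0.34]],
  [[0.67,0.53,-0.575],[0,0,0.34]],
])

```text
clock: 44.35
tcp_pos: [0.453, 0.0004, 0.2038]
orientation: [2.123, 2.315, 0.0]
contact_force: [-0.4, -0.2, -3.2]
grip_width: 0.0386
gripper_force: 61.7
```

```bash
python3 go.py 420,130,205,89.7 380,180,205,89.7 380,248,205,89.7 380,248,128,89.7
```

```text
now [4.530e+02 4.000e-01 2.038e+02] psi 94.9 F [-0.4 -0.2 -3.2] w 38.6 g 61.7 t 44.4 j7 0.01 j1 -0.51
[[0.528, -0.087, -0.005], [0.0, 0.0, 0.058]] rows 2.7
[[0.741, -0.229, -0.005], [0.0, 0.0, 0.058]] rows 1.3
[[1.012, -0.206, -0.005], [0.0, 0.0, 0.058]] rows 1.4
[[1.012, -0.206, 0.303], [0.0, 0.0, 0.058]] rows 1.5
```

servo_tool([
  [[0.08,0,0],[0,0,0.02]],
  [[0.2,-0.02,0],[0,0,0.06]],
  [[0.36,-0.05,0],[0,0,0.06]],
  [[0.53,-0.087,0],[0,0,0.06]],
  [[0.7,-0.13,0],[0,0,0.06]],
  [[0.86,-0.17,0],[0,0,0.06]],
  [[0.95,-0.2,0],[0,0,0.06]],
  [[0.995,-0.205,0],[0,0,0.06]],
  [[0.995,-0.205,0],[0,0,0.06]],
  [[0.995,-0.205,0.05],[0,0,0.06]],
  [[0.995,-0.205,0.14],[0,0,0.06]],
  [[0.995,-0.205,0.22],[0,0,0.06]],
  [[0.995,-0.205,0.27],[0,0,0.06]],
  [[0.995,-0.205,0.29],[0,0,0.06]],
  [[0.995,-0.205,0.3],[0,0,0.06]],
  [[0.995,-0.205,0.305],[0,0,0.06]],
  [[0.995,-0.205,0.305],[0,0,0.06]],
])

```text
clock: 46.05
tcp_pos: [0.3817, 0.2437, 0.1279]
orientation: [2.232, 2.21, 0.002]
contact_force: [-0.2, 0.2, -3.1]
grip_width: 0.0385
gripper_force: 61.8
```

```bash
python3 go.py 380,248,126,87.7 ; python3 - <<'E'
from h import *
im,d=grab('top')
for z in(.104,.17):
  for c in caps(im,d,z): print(z,np.round(c,3).tolist())
E
```

```text
now [381.7 243.7 127.9] psi 89.4 F [-0.2  0.2 -3.1] w 38.5 g 61.8 t 46.0 j7 -0.66 j1 -0.86
[[0.017, -0.007, 0.007], [0.001, -0.0, 0.019]] rows 0.2
0.104 [1.008, -0.079, 88.855, 51.0]
0.104 [0.777, 0.589, 142.853, 91.0]
0.104 [0.578, -0.397, 112.277, 112.0]
0.104 [0.452, -0.339, 159.874, 110.0]
0.17 [0.517, 0.241, 179.881, 113.0]
0.17 [0.455, 0.24, 161.191, 52.0]
```

Lower 1 mm, release and retreat.

servo_tool([
  [[0,0,0.003],[0,0,0]],
  [[0,0,0.006],[0,0,0]],
  [[0,0,0.006],[0,0,0]],
])

```text
clock: 46.4
tcp_pos: [0.3816, 0.2448, 0.1273]
orientation: [-2.231, -2.211, -0.003]
contact_force: [-4.2, -0.5, 10.3]
grip_width: 0.0382
gripper_force: 62.8
```

servo_tool([
  [[0,0,0],[0,0,0]],
  [[0,0,0],[0,0,0]],
  [[0,0,0],[0,0,0]],
  [[0,0,0],[0,0,0]],
  [[0,0,-0.15],[0,0,0]],
  [[0,0,-0.37],[0,0,0]],
  [[-0.2,0.1,-0.37],[0,0,0]],
  [[-0.4,0.2,-0.37],[0,0,0]],
  [[-0.8,0.3,-0.37],[0,0,0.2]],
  [[-1,0.35,-0.37],[0,0,0.2]],
  [[-1,0.35,-0.37],[0,0,0.2]],
  [[-1,0.35,-0.37],[0,0,0.2]],
  [[-1,0.35,-0.37],[0,0,0.2]],
  [[-1,0.35,-0.37],[0,0,0.2]],
], claw=0.37)

```text
clock: 47.8
tcp_pos: [0.4661, -0.0065, 0.2182]
orientation: [-2.55, -1.834, 0.0]
contact_force: [-0.3, 0.9, 0.5]
grip_width: 0.054
gripper_force: 0.0
```

```bash
python3 - <<'E'
from h import *
im,d=grab('top')
for z in(.104,.17):
  for c in caps(im,d,z): print(z,np.round(c,3).tolist())
E
python3 go.py 460,-180,215,70 452,-339,215,70 
```

```text
0.104 [1.012, -0.082, 99.624, 72.0]
0.104 [0.777, 0.587, 143.038, 94.0]
0.104 [0.597, 0.226, 92.909, 85.0]
0.104 [0.578, -0.397, 112.139, 112.0]
0.104 [0.452, -0.339, 159.639, 111.0]
0.17 [0.516, 0.242, 176.277, 115.0]
0.17 [0.448, 0.246, 0.146, 116.0]
0.17 [0.382, 0.242, 90.534, 119.0]
now [466.1  -5.8 218.2] psi 71.6 F [ 0.7  0.9 -0.5] w 54.1 g 0.0 t 47.9 j7 -0.37 j1 -0.53
[[-0.669, 0.198, 0.012], [-0.0, -0.0, 0.017]] rows 3.5
[[-1.282, 0.369, 0.012], [-0.0, -0.0, 0.017]] rows 3.2
```

servo_tool([
  [[-0.9,0.26,0.1],[0,0,0.017]],
  [[-0.9,0.26,0.1],[0,0,0.017]],
  [[-0.9,0.26,0.1],[0,0,0.017]],
  [[-0.9,0.26,0.1],[0,0,0.017]],
  [[-0.9,0.26,0.1],[0,0,0.017]],
  [[-0.9,0.26,0.1],[0,0,0.017]],
], claw=0.25)

```text
clock: 48.45
tcp_pos: [0.4555, -0.2446, 0.1931]
orientation: [2.578, 1.793, -0.003]
contact_force: [0.1, 0.8, -0.5]
grip_width: 0.0642
gripper_force: 0.0
```

```bash
python3 go.py 452,-339,130,70 452,-339,60,70 
```

```text
now [ 455.5 -244.6  193.1] psi 69.7 F [ 0.1  0.8 -0.5] w 64.2 g 0.0 t 48.5 j7 0.21 j1 -0.13
[[-0.358, 0.118, 0.253], [0.0, 0.001, -0.004]] rows 2.3
[[-0.358, 0.118, 0.533], [0.0, 0.001, -0.004]] rows 1.4
```

servo_tool([
  [[-0.36,0.12,0.25],[0,0,0]],
  [[-0.36,0.12,0.25],[0,0,0]],
  [[-0.36,0.12,0.25],[0,0,0]],
  [[-0.36,0.12,0.25],[0,0,0]],
  [[-0.36,0.12,0.4],[0,0,0]],
  [[-0.36,0.12,0.5],[0,0,0]],
  [[-0.36,0.12,0.53],[0,0,0]],
  [[-0.36,0.12,0.53],[0,0,0]],
])

```text
clock: 49.25
tcp_pos: [0.4545, -0.3336, 0.0609]
orientation: [-2.571, -1.803, -0.001]
contact_force: [0.2, 0.6, 0.1]
grip_width: 0.0641
gripper_force: 0.0
```

servo_tool([
  [[0,0,0],[0,0,0]],
  [[0,0,0],[0,0,0]],
  [[0,0,0],[0,0,0]],
  [[0,0,0],[0,0,0]],
  [[0,0,0],[0,0,0]],
  [[0,0,0],[0,0,0]],
], claw=1, squeeze=60)

```text
clock: 49.85
tcp_pos: [0.4544, -0.336, 0.0626]
orientation: [2.573, 1.799, 0.003]
contact_force: [-2.5, 1.5, 5.1]
grip_width: 0.0383
gripper_force: 59.4
```

```bash
python3 go.py 452,-339,205,70 485,-130,205,80 
```

```text
now [ 454.4 -336.    62.6] psi 69.9 F [-2.5  1.5  5.1] w 38.3 g 59.4 t 49.9 j7 0.54 j1 0.14
[[-0.014, -0.004, -0.57], [0.001, -0.0, -0.001]] rows 2.8
[[0.816, -0.167, -0.569], [0.001, -0.0, -0.112]] rows 4.2
```

servo_tool([
  [[0,0,-0.1],[0,0,0]],
  [[0,0,-0.25],[0,0,0]],
  [[0,0,-0.42],[0,0,0]],
  [[0,0,-0.57],[0,0,0]],
  [[0.08,-0.02,-0.57],[0,0,-0.02]],
  [[0.22,-0.05,-0.57],[0,0,-0.06]],
  [[0.4,-0.08,-0.57],[0,0,-0.11]],
  [[0.57,-0.12,-0.57],[0,0,-0.11]],
  [[0.7,-0.15,-0.57],[0,0,-0.11]],
  [[0.78,-0.165,-0.57],[0,0,-0.11]],
  [[0.815,-0.165,-0.57],[0,0,-0.11]],
  [[0.815,-0.165,-0.57],[0,0,-0.11]],
])

```text
clock: 51.05
tcp_pos: [0.4853, -0.1295, 0.2038]
orientation: [2.407, 2.018, 0.001]
contact_force: [0.5, 0.5, -2.8]
grip_width: 0.0386
gripper_force: 61.7
```

```bash
python3 go.py 510,100,205,87.7 
```

```text
now [ 485.3 -129.5  203.8] psi 79.9 F [ 0.5  0.5 -2.8] w 38.6 g 61.7 t 51.0 j7 0.11 j1 -0.32
[[0.921, -0.063, -0.004], [0.001, -0.0, -0.086]] rows 4.6
```

servo_tool([
  [[0.08,0,0],[0,0,-0.02]],
  [[0.2,-0.01,0],[0,0,-0.06]],
  [[0.37,-0.03,0],[0,0,-0.086]],
  [[0.55,-0.04,0],[0,0,-0.086]],
  [[0.72,-0.05,0],[0,0,-0.086]],
  [[0.85,-0.06,0],[0,0,-0.086]],
  [[0.92,-0.06,0],[0,0,-0.086]],
  [[0.92,-0.06,0],[0,0,-0.086]],
  [[0.92,-0.06,0],[0,0,-0.086]],
])

```text
clock: 51.95
tcp_pos: [0.5108, 0.0968, 0.2032]
orientation: [2.269, 2.171, -0.002]
contact_force: [-0.3, -0.5, -1.3]
grip_width: 0.038
gripper_force: 61.7
```

```bash
python3 go.py 514,177,205,87.7 514,177,128,87.7 
```

```text
now [510.8  96.8 203.2] psi 87.5 F [-0.3 -0.5 -1.3] w 38.0 g 61.7 t 52.0 j7 -0.24 j1 -0.63
[[0.321, -0.001, -0.007], [-0.0, 0.001, -0.002]] rows 1.6
[[0.321, -0.001, 0.301], [-0.0, 0.001, -0.002]] rows 1.5
```

servo_tool([
  [[0.08,0,0],[0,0,0]],
  [[0.2,0,0],[0,0,0]],
  [[0.29,0,0],[0,0,0]],
  [[0.32,0,0],[0,0,0]],
  [[0.32,0,0],[0,0,0]],
  [[0.32,0,0.05],[0,0,0]],
  [[0.32,0,0.14],[0,0,0]],
  [[0.32,0,0.22],[0,0,0]],
  [[0.32,0,0.265],[0,0,0]],
  [[0.32,0,0.285],[0,0,0]],
  [[0.32,0,0.295],[0,0,0]],
  [[0.32,0,0.3],[0,0,0]],
  [[0.32,0,0.302],[0,0,0]],
  [[0.32,0,0.302],[0,0,0]],
])

```text
clock: 53.35
tcp_pos: [0.52, 0.1827, 0.1336]
orientation: [2.266, 2.173, 0.024]
contact_force: [-2.8, 8.8, 31.6]
grip_width: 0.0385
gripper_force: 72.3
```

```bash
python3 go.py 514,177,128,87.7 
```

```text
now [520.  182.7 133.6] psi 87.6 F [-2.8  8.8 31.6] w 38.5 g 72.3 t 53.4 j7 -0.34 j1 -0.7
[[-0.024, -0.023, 0.022], [0.008, -0.006, -0.001]] rows 0.2
```

servo_tool([
  [[-0.01,-0.01,-0.03],[0,0,0]],
  [[-0.01,-0.01,-0.03],[0,0,0]],
  [[-0.01,-0.01,-0.03],[0,0,0]],
])

```text
clock: 53.65
tcp_pos: [0.5124, 0.1759, 0.1361]
orientation: [2.269, 2.172, 0.004]
contact_force: [-0.8, 3.5, 9.2]
grip_width: 0.0384
gripper_force: 70.0
```

```bash
python3 go.py 514,177,128,87.7; python3 - <<'E'
from h import *
im,d=grab('scene')
cv2.imwrite('pics/c5.png',cv2.resize(im[80:280,200:400,::-1],None,fx=3,fy=3,interpolation=cv2.INTER_CUBIC))
W=cloud('top',grab('top')[1])
E
```

```text
now [512.4 175.9 136.1] psi 87.5 F [-0.8  3.5  9.2] w 38.4 g 70.0 t 53.6 j7 -0.34 j1 -0.71
[[0.005, 0.006, 0.033], [0.001, -0.001, -0.002]] rows 0.2
```

View pics/c5.png

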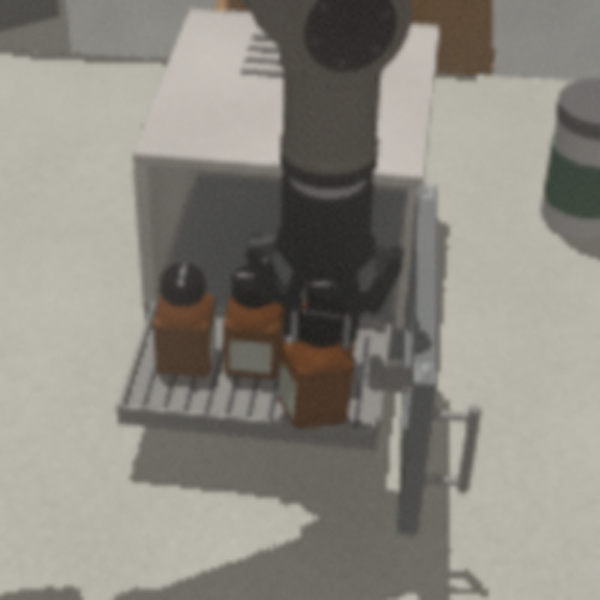

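The picture shows bottle D in the gripper at (315,370), turned and tilted, with its bottom on the front lip. The grip must have slackened on the way. I'll lift, back off and inspect.

servo_tool([
  [[0,0,-0.05],[0,0,0]],
  [[0,0,-0.15],[0,0,0]],
  [[0,0,-0.26],[0,0,0]],
  [[-0.1,0,-0.26],[0,0,0]],
  [[-0.25,0,-0.26],[0,0,0]],
  [[-0.45,0,-0.26],[0,0,0]],
  [[-0.6,0.05,-0.26],[0,0,0]],
  [[-0.64,0.05,-0.26],[0,0,0]],
  [[-0.64,0.05,-0.26],[0,0,0]],
])

```text
clock: 54.65
tcp_pos: [0.5161, 0.0125, 0.1998]
orientation: [-2.274, -2.167, 0.003]
contact_force: [-1.1, 0.5, -2.1]
grip_width: 0.0385
gripper_force: 69.0
```

```bash
python3 go.py; python3 - <<'E'
from h import *
im,d=grab('scene');W=cloud('scene',d);p=r.get_obs()['tcp_pos']
u,v=proj('scene',p).round().astype(int);print(u,v)
cv2.imwrite('pics/c6.png',cv2.resize(im[max(v-70,0):v+80,u-75:u+75,::-1],None,fx=4,fy=4,interpolation=cv2.INTER_CUBIC))
m=(im[...,0]>1.4*im[...,2].astype(float)+10)&(np.linalg.norm(W-p,axis=-1)<.16)
Q=W[m];print(len(Q),np.percentile(Q,[2,50,98],axis=0).round(3))
# dominant face normals
c=Q
def plane(c):
    best=None;rng=np.random.default_rng(0)
    for _ in range(400):
        a=c[rng.choice(len(c),3,False)];n=np.cross(a[1]-a[0],a[2]-a[0]);l=np.linalg.norm(n)
        if l<1e-6: continue
        n/=l;k=abs((c-a[0])@n)<.002
        if best is None or k.sum()>best[0].sum(): best=(k,)
    k=best[0];q=c[k]-c[k].mean(0);n=np.linalg.svd(q)[2][2];return n*np.sign(n[2]+1e-3),k
for i in range(3):
    if len(c)<60: break
    n,k=plane(c);print(n.round(3),k.sum(),c[k].mean(0).round(3));c=c[~k]
E
```

```text
now [516.1  12.5 199.8] psi 87.2 F [-1.1  0.5 -2.1] w 38.5 g 69.0 t 54.6 j7 -0.07 j1 -0.51
304 220
497 [[ 0.486 -0.035  0.161]
 [ 0.517 -0.02   0.205]
 [ 0.543  0.006  0.222]]
[ 0.365 -0.916  0.166] 216 [ 0.523 -0.025  0.192]
[ 0.359 -0.775  0.521] 88 [ 0.52  -0.017  0.211]
[-0.779 -0.325  0.536] 77 [ 0.496 -0.009  0.211]
```

View pics/c6.png

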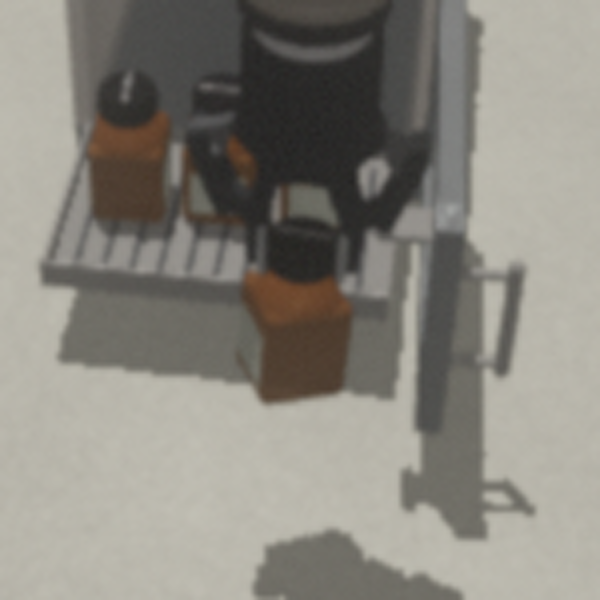

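The picture shows the held bottle turned about 24° and leaning slightly. I'll set it down on the free bench here, let it right itself, then regrasp it.

servo_tool([
  [[-0.05,0,0.1],[0,0,0]],
  [[-0.12,0,0.25],[0,0,0]],
  [[-0.12,0,0.4],[0,0,0]],
  [[-0.12,0,0.47],[0,0,0]],
  [[-0.12,0,0.49],[0,0,0]],
  [[-0.12,0,0.5],[0,0,0]],
  [[-0.12,0,0.51],[0,0,0]],
  [[-0.12,0,0.52],[0,0,0]],
  [[-0.12,0,0.52],[0,0,0]],
])

```text
clock: 55.6
tcp_pos: [0.5163, -0.0138, 0.0709]
orientation: [2.267, 2.174, 0.002]
contact_force: [0.1, 0.3, -3.1]
grip_width: 0.038
gripper_force: 69.0
```

servo_tool([
  [[0,0,0],[0,0,0]],
])

```text
clock: 55.7
tcp_pos: [0.5163, -0.014, 0.0709]
orientation: [2.268, 2.174, 0.001]
contact_force: [0.3, 0.8, -2.2]
grip_width: 0.0384
gripper_force: 69.0
```

servo_tool([
  [[0,0,0.008],[0,0,0]],
  [[0,0,0.014],[0,0,0]],
  [[0,0,0.014],[0,0,0]],
])

```text
clock: 56.0
tcp_pos: [0.5157, -0.0141, 0.0667]
orientation: [-2.268, -2.174, 0.0]
contact_force: [-0.2, 0.7, -2.9]
grip_width: 0.0385
gripper_force: 69.0
```

servo_tool([
  [[0,0,0],[0,0,0]],
  [[0,0,0],[0,0,0]],
  [[0,0,0],[0,0,0]],
  [[0,0,0],[0,0,0]],
  [[0,0,0],[0,0,0]],
  [[0,0,-0.15],[0,0,0]],
  [[0,0,-0.34],[0,0,0]],
  [[0,0,-0.34],[0,0,0]],
  [[0,0,-0.34],[0,0,0]],
], claw=0.25)

```text
clock: 56.9
tcp_pos: [0.5167, -0.0139, 0.1529]
orientation: [2.267, 2.173, 0.004]
contact_force: [0.0, 0.8, -0.2]
grip_width: 0.0639
gripper_force: 0.0
```

```bash
python3 - <<'E'
from h import *
im,d=grab('top')
for z in(.104,.17):
  for c in caps(im,d,z): print(z,np.round(c,3).tolist())
im,d=grab('scene');W=cloud('scene',d)
m=(im[...,0]>1.4*im[...,2].astype(float)+10)&(W[...,2]<.066)&(np.hypot(W[...,0]-.516,W[...,1]+.02)<.07)
Q=W[m];print(len(Q))
c=Q;rng=np.random.default_rng(0)
for i in range(2):
    b=max((abs((c-a[0])@(lambda n:n/np.linalg.norm(n))(np.cross(a[1]-a[0],a[2]-a[0]))) <.002 for a in (c[rng.choice(len(c),3,False)] for _ in range(400))),key=np.sum)
    q=c[b]-c[b].mean(0);n=np.linalg.svd(q)[2][2];print(n.round(3),b.sum(),'yaw',np.degrees(np.arctan2(n[1],n[0]))%90);c=c[~b]
    if len(c)<50: break
E
python3 go.py
```

```text
0.104 [1.012, -0.079, 88.887, 59.0]
0.104 [0.778, 0.588, 141.794, 86.0]
0.104 [0.596, 0.23, 88.902, 85.0]
0.104 [0.578, -0.397, 112.151, 112.0]
0.17 [0.517, 0.231, 1.101, 117.0]
0.17 [0.447, 0.235, 178.888, 113.0]
0.17 [0.381, 0.231, 91.419, 115.0]
104
[ 0.009 -0.034  0.999] 60 yaw 14.071120019967566
now [515.1 -13.9 151. ] psi 87.6 F [-0.2  0.6 -1. ] w 64.5 g 0.0 t 57.0 j7 0.04 j1 -0.45
```

servo_tool([
  [[-0.3,0.1,-0.28],[0,0,0]],
  [[-0.8,0.1,-0.28],[0,0,0]],
  [[-0.8,0.1,-0.28],[0,0,0]],
  [[-0.8,0.1,-0.28],[0,0,0]],
  [[-0.8,0.1,-0.28],[0,0,0]],
  [[-0.8,0.1,-0.28],[0,0,0]],
  [[-0.8,0.1,-0.28],[0,0,0]],
])

```text
clock: 57.7
tcp_pos: [0.5317, -0.2143, 0.2203]
orientation: [-2.267, -2.172, 0.002]
contact_force: [0.6, 0.8, -0.6]
grip_width: 0.0639
gripper_force: 0.0
```

```bash
python3 - <<'E'
from h import *
im,d=grab('top')
for z in(.104,.17):
  for c in caps(im,d,z): print(z,np.round(c,3).tolist())
b=cv2.resize(im[130:250,185:345,::-1],None,fx=4.9,fy=4.9,interpolation=cv2.INTER_CUBIC)
cv2.imwrite('pics/c7.png',b)
for n in('scene',):
    im,d=grab(n);W=cloud(n,d);X,Y,Z=W[...,0],W[...,1],W[...,2]
    m=(Z>.072)&(Z<.09)&(Y<.2)&(Y>.08)
    for a,b in((.34,.40),(.47,.57)):
        k=m&(X>a)&(X<b); print(n,a,k.sum(),np.percentile(Y[k],[2,50]).round(4))
E
python3 go.py
```

```text
0.104 [1.009, -0.087, 104.467, 77.0]
0.104 [0.967, -0.083, nan, 65.0]
0.104 [0.777, 0.589, 143.665, 90.0]
0.104 [0.599, 0.195, 88.348, 67.0]
0.104 [0.513, -0.034, 175.025, 104.0]
0.17 [0.517, 0.231, 1.21, 116.0]
0.17 [0.447, 0.235, 178.723, 115.0]
0.17 [0.381, 0.231, 91.121, 111.0]
scene 0.34 68 [0.1371 0.1405]
now [ 532.1 -212.8  220.5] psi 87.7 F [-0.3 -0.4  0. ] w 64.3 g 0.0 t 57.8 j7 0.42 j1 -0.14h.py:29: RuntimeWarning: invalid value encountered in scalar divide
  x0=(w*xx).sum()/w.sum();y0=(w*yy).sum()/w.sum()
Traceback (most recent call last):
IndexError: index -1 is out of bounds for axis 0 with size 0
```

View pics/c7.png

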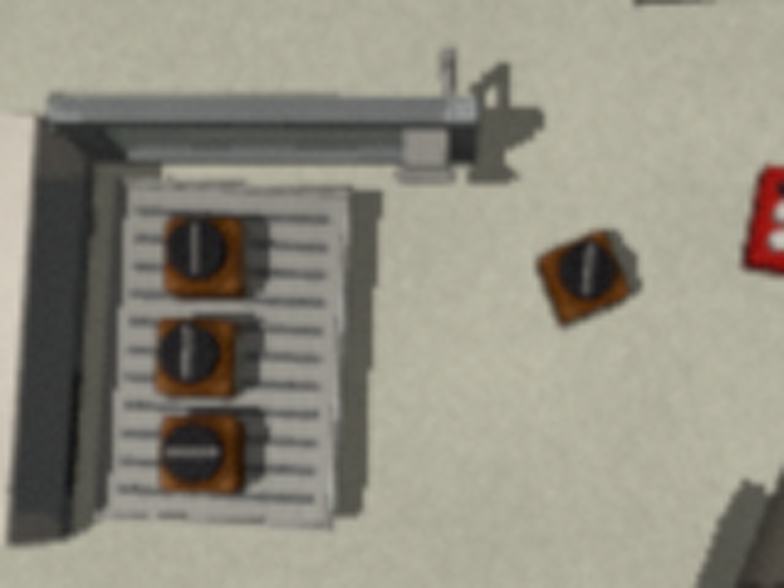

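The picture shows the three shelved bottles at (197,245), (190,350), (195,450) with ribs square to their sides, so those are tight. D, on the bench at (585,275), has its rib about 60° off its sides. Its bottle was lifted during the turn, so that cap is still loose. I'll retighten it with a light downward push, then place it.

```bash
python3 go.py 513,-34,150,175 513,-34,59,175 
```

```text
now [ 532.1 -212.8  220.5] psi 87.7 F [-0.3 -0.4  0. ] w 64.3 g 0.0 t 57.8 j7 0.42 j1 -0.14
[[0.711, -0.104, 0.283], [-0.001, -0.002, -0.97]] rows 10.2
[[0.711, -0.104, 0.647], [-0.001, -0.002, -0.97]] rows 1.8
```

servo_tool([
  [[0.71,-0.1,0.28],[0,0,-0.97]],
  [[0.71,-0.1,0.28],[0,0,-0.97]],
  [[0.71,-0.1,0.28],[0,0,-0.97]],
  [[0.71,-0.1,0.28],[0,0,-0.97]],
  [[0.71,-0.1,0.28],[0,0,-0.97]],
  [[0.71,-0.1,0.28],[0,0,-0.97]],
  [[0.71,-0.1,0.28],[0,0,-0.97]],
  [[0.71,-0.1,0.28],[0,0,-0.97]],
  [[0.71,-0.1,0.28],[0,0,-0.97]],
  [[0.71,-0.1,0.28],[0,0,-0.97]],
  [[0.71,-0.1,0.28],[0,0,-0.97]],
  [[0.71,-0.1,0.28],[0,0,-0.97]],
  [[0.71,-0.1,0.4],[0,0,-0.97]],
  [[0.71,-0.1,0.55],[0,0,-0.97]],
  [[0.71,-0.1,0.63],[0,0,-0.97]],
  [[0.71,-0.1,0.645],[0,0,-0.97]],
  [[0.71,-0.1,0.645],[0,0,-0.97]],
])

```text
clock: 59.5
tcp_pos: [0.5147, -0.0362, 0.0603]
orientation: [-0.142, -3.137, 0.0]
contact_force: [-0.0, 0.2, -0.3]
grip_width: 0.064
gripper_force: 0.0
```

servo_tool([
  [[0,0,0],[0,0,0]],
  [[0,0,0],[0,0,0]],
  [[0,0,0],[0,0,0]],
  [[0,0,0],[0,0,0]],
  [[0,0,0],[0,0,0]],
  [[0,0,0.004],[0,0,0]],
  [[0,0,0.008],[0,0,0]],
], claw=1, squeeze=60)

```text
clock: 60.2
tcp_pos: [0.5166, -0.0357, 0.0617]
orientation: [0.14, 3.135, 0.002]
contact_force: [-8.4, 3.1, 35.5]
grip_width: 0.0383
gripper_force: 62.8
```

servo_tool([
  [[0,0,-0.004],[0,0,0]],
  [[0,0,-0.006],[0,0,0.1]],
  [[0,0,-0.006],[0,0,0.95]],
  [[0,0,-0.006],[0,0,0.95]],
  [[0,0,-0.006],[0,0,0.95]],
  [[0,0,-0.006],[0,0,0.95]],
  [[0,0,-0.006],[0,0,0.95]],
  [[0,0,-0.006],[0,0,0.95]],
  [[0,0,-0.006],[0,0,0.95]],
  [[0,0,-0.006],[0,0,0.95]],
  [[0,0,-0.006],[0,0,0.95]],
  [[0,0,-0.006],[0,0,0.95]],
  [[0,0,-0.006],[0,0,0.95]],
  [[0,0,-0.006],[0,0,0.95]],
])

```text
clock: 61.6
tcp_pos: [0.5154, -0.0377, 0.0617]
orientation: [2.234, 2.207, 0.001]
contact_force: [-2.8, -1.8, 12.8]
grip_width: 0.0382
gripper_force: 60.5
```

```bash
python3 go.py 515,-34,205,88 512,100,205,87.7 514,168,205,87.7;python3 - <<'E'
from h import *
print(r.get_obs()['moment'])
im,d=grab('scene')
cv2.imwrite('pics/c8.png',cv2.resize(im[180:330,220:420,::-1],None,fx=4,fy=4,interpolation=cv2.INTER_CUBIC))
E
```

```text
now [515.4 -37.7  61.7] psi 89.3 F [-2.8 -1.8 12.8] w 38.2 g 60.5 t 61.6 j7 0.3 j1 -0.45
[[0.015, -0.001, -0.573], [0.001, 0.0, 0.014]] rows 2.9
[[0.551, -0.02, -0.573], [0.001, 0.0, 0.018]] rows 2.7
[[0.823, -0.015, -0.573], [0.001, 0.0, 0.018]] rows 1.4
[-0.49998342  1.13538637  0.02180772]
```

View pics/c8.png

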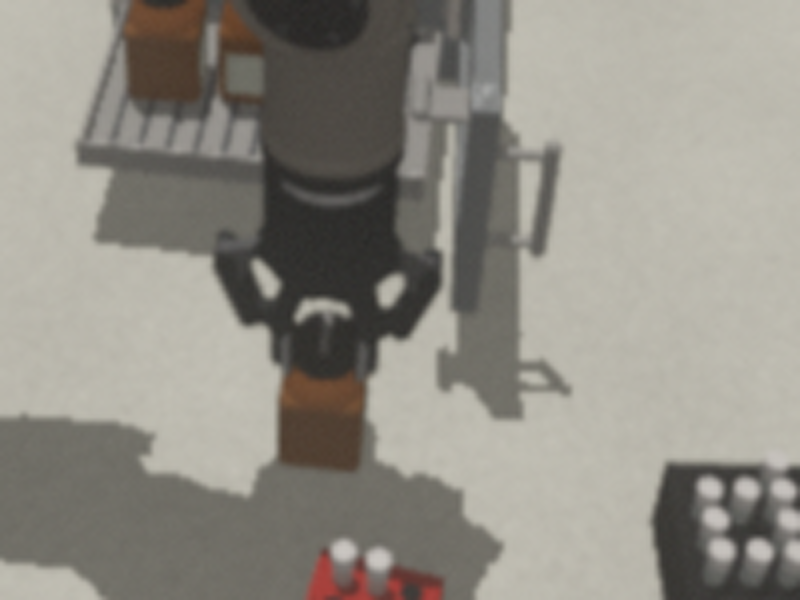

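Bottle D now stands square under its rib at (322,400), so it is tight. On to the shelf.

servo_tool([
  [[0,0,-0.1],[0,0,0]],
  [[0,0,-0.25],[0,0,0]],
  [[0,0,-0.42],[0,0,0.01]],
  [[0.01,0,-0.575],[0,0,0.018]],
  [[0.1,0,-0.575],[0,0,0.018]],
  [[0.24,0,-0.575],[0,0,0.018]],
  [[0.4,-0.01,-0.575],[0,0,0.018]],
  [[0.56,-0.015,-0.575],[0,0,0.018]],
  [[0.7,-0.015,-0.575],[0,0,0.018]],
  [[0.79,-0.015,-0.575],[0,0,0.018]],
  [[0.82,-0.015,-0.575],[0,0,0.018]],
  [[0.82,-0.015,-0.575],[0,0,0.018]],
  [[0.82,-0.015,-0.575],[0,0,0.018]],
])

```text
clock: 62.95
tcp_pos: [0.5134, 0.1667, 0.2038]
orientation: [2.266, 2.175, -0.001]
contact_force: [-0.2, -1.1, -2.9]
grip_width: 0.0384
gripper_force: 62.4
```

```bash
python3 go.py 514,167,128,87.7; python3 - <<'E'
from h import *
im,d=grab('top');W=cloud('top',d);X,Y,Z=W[...,0],W[...,1],W[...,2]
for a,b in((.34,.40),(.40,.45)):
    k=(Z>.055)&(Z<.09)&(Y<.2)&(Y>.08)&(X>a)&(X<b);print(a,k.sum(),np.percentile(Y[k],[1,3]).round(4) if k.any() else '')
im,d=grab('scene');W=cloud('scene',d)
m=(im[...,0]>1.4*im[...,2].astype(float)+10)&(np.hypot(W[...,0]-.514,W[...,1]-.167)<.045)&(W[...,2]<.165)
print(m.sum(),np.percentile(W[m],[2,50,98],axis=0).round(3))
E
```

```text
now [513.4 166.7 203.8] psi 87.6 F [-0.2 -1.1 -2.9] w 38.4 g 62.4 t 63.0 j7 -0.28 j1 -0.89
[[0.002, 0.003, 0.303], [-0.0, 0.001, -0.001]] rows 1.5
0.34 0 
0.4 0 
90 [[0.492 0.141 0.148]
 [0.515 0.144 0.157]
 [0.54  0.149 0.165]]
```

servo_tool([
  [[0,0,0.05],[0,0,0]],
  [[0,0,0.14],[0,0,0]],
  [[0,0,0.22],[0,0,0]],
  [[0,0,0.265],[0,0,0]],
  [[0,0,0.285],[0,0,0]],
  [[0,0,0.295],[0,0,0]],
  [[0,0,0.303],[0,0,0]],
  [[0,0,0.303],[0,0,0]],
])

```text
clock: 63.85
tcp_pos: [0.514, 0.1686, 0.1286]
orientation: [2.264, 2.177, 0.002]
contact_force: [1.0, -0.3, -3.3]
grip_width: 0.0385
gripper_force: 62.4
```

servo_tool([
  [[0,0,0.004],[0,0,0]],
  [[0,0,0.007],[0,0,0]],
  [[0,0,0.007],[0,0,0]],
])

```text
clock: 64.15
tcp_pos: [0.5147, 0.1691, 0.1279]
orientation: [2.264, 2.177, 0.005]
contact_force: [-1.1, 1.0, 6.8]
grip_width: 0.0383
gripper_force: 63.2
```

servo_tool([
  [[0,0,0],[0,0,0]],
  [[0,0,0],[0,0,0]],
  [[0,0,0],[0,0,0]],
  [[0,0,0],[0,0,0]],
  [[0,0,-0.15],[0,0,0]],
  [[0,0,-0.37],[0,0,0]],
  [[-0.2,0,-0.37],[0,0,0]],
  [[-0.4,0,-0.37],[0,0,0]],
  [[-0.8,0,-0.37],[0,0,-0.15]],
  [[-1,0,-0.37],[0,0,-0.27]],
  [[-1,0,-0.37],[0,0,-0.27]],
  [[-1,0,-0.37],[0,0,-0.27]],
  [[-1,0,-0.37],[0,0,-0.27]],
], claw=0.37)

```text
clock: 65.45
tcp_pos: [0.5031, -0.0846, 0.2191]
orientation: [1.763, 2.6, -0.001]
contact_force: [-0.6, 0.5, -0.4]
grip_width: 0.0542
gripper_force: 0.0
```

```bash
python3 - <<'E'
from h import *
im,d=grab('top')
for z in(.104,.17):
  for c in caps(im,d,z): print(z,np.round(c,3).tolist())
W=cloud('top',d)
m=(im[...,0]>1.4*im[...,2].astype(float)+10)&(np.hypot(W[...,0]-.578,W[...,1]+.398)<.06)
print(cv2.minAreaRect(W[m][:,:2].astype(np.float32)))
E
python3 go.py 545,-240,215,112
```

```text
0.104 [1.003, -0.09, 108.178, 98.0]
0.104 [0.776, 0.588, 136.857, 86.0]
0.104 [0.578, -0.398, 111.942, 113.0]
0.17 [0.517, 0.231, 0.84, 117.0]
0.17 [0.517, 0.172, 86.081, 117.0]
0.17 [0.447, 0.235, 179.07, 116.0]
0.17 [0.381, 0.231, 91.201, 115.0]
((0.5773282051086426, -0.3955971896648407), (0.050149913877248764, 0.051040347665548325), 20.874170303344727)
now [503.4 -82.2 218.8] psi 111.9 F [ 0.1 -0.  -0. ] w 53.8 g 0.0 t 65.5 j7 0.59 j1 -0.49
[[-0.648, -0.08, 0.015], [0.0, -0.0, -0.002]] rows 3.3
```

servo_tool([
  [[-0.65,-0.08,0.02],[0,0,0]],
  [[-0.65,-0.08,0.02],[0,0,0]],
  [[-0.65,-0.08,0.02],[0,0,0]],
  [[-0.65,-0.08,0.02],[0,0,0]],
  [[-0.65,-0.08,0.02],[0,0,0]],
], claw=0.25)

```text
clock: 66.0
tcp_pos: [0.5465, -0.2403, 0.2134]
orientation: [-1.759, -2.603, 0.002]
contact_force: [0.0, 0.6, -0.2]
grip_width: 0.0639
gripper_force: 0.0
```

```bash
python3 go.py 578,-398,130,112 578,-398,60,112
```

```text
now [ 546.5 -240.3  213.4] psi 111.9 F [ 0.   0.6 -0.2] w 63.9 g 0.0 t 66.0 j7 0.96 j1 -0.18
[[-0.632, -0.118, 0.334], [-0.001, 0.0, -0.001]] rows 3.6
[[-0.632, -0.118, 0.614], [-0.001, 0.0, -0.001]] rows 1.4
```

servo_tool([
  [[-0.63,-0.12,0.33],[0,0,0]],
  [[-0.63,-0.12,0.33],[0,0,0]],
  [[-0.63,-0.12,0.33],[0,0,0]],
  [[-0.63,-0.12,0.33],[0,0,0]],
  [[-0.63,-0.12,0.33],[0,0,0]],
  [[-0.63,-0.12,0.33],[0,0,0]],
  [[-0.63,-0.12,0.5],[0,0,0]],
  [[-0.63,-0.12,0.59],[0,0,0]],
  [[-0.63,-0.12,0.61],[0,0,0]],
  [[-0.63,-0.12,0.61],[0,0,0]],
])

```text
clock: 67.0
tcp_pos: [0.5785, -0.3941, 0.0617]
orientation: [-1.752, -2.607, -0.002]
contact_force: [0.1, 0.1, 0.1]
grip_width: 0.0641
gripper_force: 0.0
```

servo_tool([
  [[0,0,0],[0,0,0]],
  [[0,0,0],[0,0,0]],
  [[0,0,0],[0,0,0]],
  [[0,0,0],[0,0,0]],
  [[0,0,0],[0,0,0]],
  [[0,0,0],[0,0,0]],
], claw=1, squeeze=60)

```text
clock: 67.6
tcp_pos: [0.5783, -0.3974, 0.0637]
orientation: [1.755, 2.603, 0.001]
contact_force: [-2.3, 1.6, 7.2]
grip_width: 0.0385
gripper_force: 60.1
```

```bash
python3 go.py 578,-398,205,112 530,-175,205,100
```

```text
now [ 578.3 -397.4   63.7] psi 112.0 F [-2.3  1.6  7.2] w 38.5 g 60.1 t 67.6 j7 1.26 j1 0.16
[[-0.003, -0.001, -0.565], [0.001, 0.001, 0.0]] rows 2.8
[[0.896, 0.156, -0.567], [0.001, 0.001, 0.134]] rows 4.6
```

servo_tool([
  [[0,0,-0.1],[0,0,0]],
  [[0,0,-0.25],[0,0,0]],
  [[0,0,-0.42],[0,0,0]],
  [[0,0,-0.57],[0,0,0]],
  [[0.08,0.02,-0.57],[0,0,0.02]],
  [[0.22,0.05,-0.57],[0,0,0.06]],
  [[0.4,0.08,-0.57],[0,0,0.1]],
  [[0.57,0.11,-0.57],[0,0,0.13]],
  [[0.74,0.14,-0.57],[0,0,0.13]],
  [[0.85,0.155,-0.57],[0,0,0.13]],
  [[0.895,0.155,-0.57],[0,0,0.13]],
  [[0.895,0.155,-0.57],[0,0,0.13]],
  [[0.895,0.155,-0.57],[0,0,0.13]],
])

```text
clock: 68.9
tcp_pos: [0.5295, -0.1761, 0.2043]
orientation: [2.012, 2.411, 0.0]
contact_force: [0.9, -0.3, -3.1]
grip_width: 0.0384
gripper_force: 61.5
```

```bash
python3 go.py 455,60,205,87.7
```

```text
now [ 529.5 -176.1  204.3] psi 100.3 F [ 0.9 -0.3 -3.1] w 38.4 g 61.5 t 68.9 j7 0.67 j1 -0.36
[[0.983, -0.125, -0.004], [0.001, 0.001, 0.14]] rows 5.0
```

servo_tool([
  [[0.08,-0.01,0],[0,0,0.02]],
  [[0.2,-0.02,0],[0,0,0.06]],
  [[0.37,-0.04,0],[0,0,0.1]],
  [[0.55,-0.07,0],[0,0,0.14]],
  [[0.72,-0.09,0],[0,0,0.14]],
  [[0.87,-0.11,0],[0,0,0.14]],
  [[0.96,-0.125,0],[0,0,0.14]],
  [[0.983,-0.125,0],[0,0,0.14]],
  [[0.983,-0.125,0],[0,0,0.14]],
])

```text
clock: 69.8
tcp_pos: [0.4553, 0.0607, 0.2041]
orientation: [2.265, 2.176, 0.001]
contact_force: [0.3, -0.3, -3.9]
grip_width: 0.0385
gripper_force: 61.7
```

```bash
python3 go.py 446,171,205,87.7 446,171,130,87.7
```

```text
now [455.3  60.7 204.1] psi 87.7 F [ 0.3 -0.3 -3.9] w 38.5 g 61.7 t 69.8 j7 -0.16 j1 -0.92
[[0.439, -0.055, -0.004], [0.001, 0.0, 0.0]] rows 2.2
[[0.439, -0.055, 0.296], [0.001, 0.0, 0.0]] rows 1.5
```

servo_tool([
  [[0.08,-0.01,0],[0,0,0]],
  [[0.2,-0.03,0],[0,0,0]],
  [[0.33,-0.05,0],[0,0,0]],
  [[0.41,-0.055,0],[0,0,0]],
  [[0.44,-0.055,0],[0,0,0]],
  [[0.44,-0.055,0],[0,0,0]],
  [[0.44,-0.055,0.05],[0,0,0]],
  [[0.44,-0.055,0.14],[0,0,0]],
  [[0.44,-0.055,0.22],[0,0,0]],
  [[0.44,-0.055,0.265],[0,0,0]],
  [[0.44,-0.055,0.28],[0,0,0]],
  [[0.44,-0.055,0.29],[0,0,0]],
  [[0.44,-0.055,0.297],[0,0,0]],
  [[0.44,-0.055,0.297],[0,0,0]],
])

```text
clock: 71.2
tcp_pos: [0.4452, 0.1712, 0.1299]
orientation: [2.265, 2.176, 0.0]
contact_force: [-0.1, -0.1, -2.8]
grip_width: 0.0381
gripper_force: 69.2
```

servo_tool([
  [[0,0,0.004],[0,0,0]],
  [[0,0,0.007],[0,0,0]],
  [[0,0,0.007],[0,0,0]],
])

```text
clock: 71.5
tcp_pos: [0.4455, 0.1724, 0.1296]
orientation: [-2.264, -2.176, -0.003]
contact_force: [-6.3, -1.2, 17.9]
grip_width: 0.0382
gripper_force: 70.9
```

```bash
python3 - <<'E'
from h import *
im,d=grab('scene');W=cloud('scene',d)
m=(im[...,0]>1.4*im[...,2].astype(float)+10)&(np.hypot(W[...,0]-.446,W[...,1]-.171)<.045)&(W[...,2]<.135)&(W[...,2]>.07)
Q=W[m];print(m.sum(),np.percentile(Q,[2,50,98],axis=0).round(3))
A=np.c_[Q[:,0],Q[:,2],np.ones(len(Q))];print(np.linalg.lstsq(A,Q[:,1],rcond=None)[0].round(3))
E
```

```text
290 [[0.42  0.14  0.086]
 [0.447 0.144 0.116]
 [0.471 0.173 0.134]]
[0.084 0.139 0.093]
```

servo_tool([
  [[0,0,0],[0,0,0]],
  [[0,0,0],[0,0,0]],
  [[0,0,0],[0,0,0]],
  [[0,0,0],[0,0,0]],
  [[0,0,-0.15],[0,0,0]],
  [[0,0,-0.37],[0,0,0]],
  [[-0.2,0,-0.37],[0,0,0]],
  [[-0.4,0,-0.37],[0,0,0]],
  [[-0.8,0.05,-0.37],[0,0,0]],
  [[-1,0.1,-0.37],[0,0,0]],
  [[-1,0.1,-0.37],[0,0,0]],
  [[-1,0.1,-0.37],[0,0,0]],
  [[-1,0.1,-0.37],[0,0,0]],
], claw=0.37)

```text
clock: 72.85
tcp_pos: [0.46, -0.0806, 0.2203]
orientation: [2.269, 2.173, -0.001]
contact_force: [0.8, 0.5, 1.3]
grip_width: 0.0539
gripper_force: 0.0
```

```bash
python3 - <<'E'
from h import *
im,d=grab('top');W=cloud('top',d);X,Y,Z=W[...,0],W[...,1],W[...,2]
for c in caps(im,d,.17): print(np.round(c,3).tolist())
cv2.imwrite('pics/c9.png',cv2.resize(im[130:250,185:345,::-1],None,fx=4.9,fy=4.9,interpolation=cv2.INTER_CUBIC))
for a,b in((.34,.38),(.40,.45),(.5,.56)):
    k=(Z>.055)&(Z<.09)&(Y<.2)&(Y>.08)&(X>a)&(X<b);print(a,k.sum(),np.percentile(Y[k],[1,3]).round(4) if k.any() else '')
E
python3 go.py
```

```text
[0.517, 0.232, 1.356, 117.0]
[0.517, 0.174, 84.62, 110.0]
[0.447, 0.236, 179.634, 114.0]
[0.445, 0.17, 89.748, 114.0]
[0.381, 0.233, 90.161, 115.0]
0.34 180 [0.1432 0.1433]
0.4 103 [0.1407 0.1409]
0.5 102 [0.1356 0.1358]
now [460.1 -79.  220.2] psi 87.7 F [-0.   0.5 -0.2] w 53.8 g 0.0 t 72.9 j7 0.17 j1 -0.74
```

View pics/c9.png

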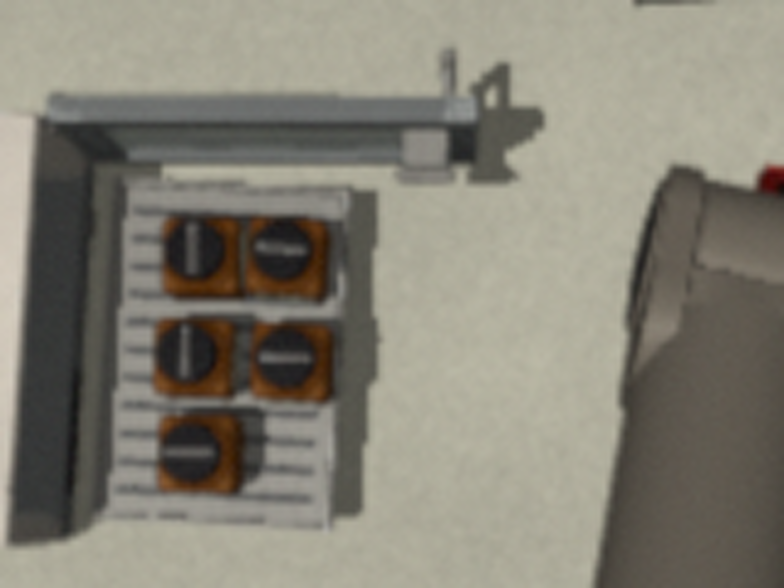

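All five bottles stand on the shelf, near (197,247), (283,247), (190,350), (287,357), (195,452). D, at (283,247), has its rib a few degrees off square, so I'll compare it with its sides.

```bash
python3 - <<'E'
from h import *
B=[(.517,.232),(.517,.174),(.447,.236),(.445,.17),(.381,.233)]
acc={}
for _ in range(4):
    im,d=grab('top');W=cloud('top',d)
    for c in caps(im,d,.17):
        i=int(np.argmin([np.hypot(c[0]-b[0],c[1]-b[1]) for b in B]));acc.setdefault(i,[]).append((c[2]+45)%90-45)
am=(im[...,0]>1.35*im[...,2].astype(float)+10)
for i,b in enumerate(B):
    m=am&(abs(W[...,0]-b[0])<.032)&(abs(W[...,1]-b[1])<.031)&(W[...,2]>.115)
    c,s,a=cv2.minAreaRect(W[m][:,:2].astype(np.float32)); print(b,np.round(acc[i],1),np.round(c,3),np.round(s,3),round((a+45)%90-45,1),m.sum())
im,d=grab('scene');W=cloud('scene',d)
for x0,x1 in((.492,.54),(.42,.47)):
    am=(im[...,0]>1.35*im[...,2].astype(float)+10)&(W[...,0]>x0)&(W[...,0]<x1)&(W[...,1]<.16)&(W[...,1]>.13)&(W[...,2]>.085)&(W[...,2]<.126)
    Q=W[am];
    for _ in range(3):
        A=np.c_[Q[:,0],Q[:,2],np.ones(len(Q))];k=np.linalg.lstsq(A,Q[:,1],rcond=None)[0];e=abs(A@k-Q[:,1]);Q=Q[e<max(.0015,np.percentile(e,85))]
    print('face',len(Q),'yaw',np.degrees(np.arctan(k[0])).round(2),'tilt',np.degrees(np.arctan(k[1])).round(2))
E
```

```text
(0.517, 0.232) [1.2 1.1 1.3 1.5] [0.515 0.232] [0.052 0.051] 1.1 136
(0.517, 0.174) [-5.4 -5.4 -5.4 -5.4] [0.517 0.174] [0.053 0.052] -4.5 138
(0.447, 0.236) [-0.3 -0.  -0.1 -0.1] [0.447 0.236] [0.053 0.052] -0.4 134
(0.445, 0.17) [ nan -0.3 -0.1 -0.1  0.1] [0.445 0.17 ] [0.051 0.051] 1.0 142
(0.381, 0.233) [ 0.3 -0.1  0.1  0.2] [0.381 0.232] [0.05  0.051] 0.1 127
face 62 yaw -4.51 tilt 2.84
face 2 yaw 26.0 tilt -40.74h.py:29: RuntimeWarning: invalid value encountered in scalar divide
  x0=(w*xx).sum()/w.sum();y0=(w*yy).sum()/w.sum()
```

Every rib matches its bottle's sides, so all the caps are tight. Next is pushing the shelf home with the tool tilted.

```bash
python3 go.py 450,60,170,87.7,50; python3 - <<'E'
from h import *
print(r.get_obs()['joints'].round(2))
E
```

```text
now [460.2 -77.7 220.3] psi 87.9 F [-0.7 -0.5  0.2] w 54.0 g 0.0 t 73.2 j7 0.17 j1 -0.74
[[0.549, -0.061, 0.201], [-0.001, 0.555, 0.002]] rows 5.8
[-0.74  0.15  0.87  2.07 -0.14  0.97  0.17]
```

servo_tool([
  [[0.2,-0.02,0.05],[0,0.2,0]],
  [[0.4,-0.04,0.1],[0,0.4,0]],
  [[0.55,-0.06,0.2],[0,0.556,0]],
  [[0.55,-0.06,0.2],[0,0.556,0]],
  [[0.55,-0.06,0.2],[0,0.556,0]],
  [[0.55,-0.06,0.2],[0,0.556,0]],
  [[0.55,-0.06,0.2],[0,0.556,0]],
  [[0.55,-0.06,0.2],[0,0.556,0]],
  [[0.55,-0.06,0.2],[0,0.556,0]],
  [[0.55,-0.06,0.2],[0,0.556,0]],
], claw=1)

```text
clock: 74.15
tcp_pos: [0.4508, 0.0606, 0.1715]
orientation: [-1.737, -1.678, -0.812]
contact_force: [-0.6, -0.4, -0.0]
grip_width: 0.0002
gripper_force: 0.0
```

```bash
python3 - <<'E'
from h import *
o=r.get_obs();print(o['joints'].round(2),R.from_rotvec(o['orientation']).as_matrix()[:,2].round(2))
E
python3 go.py 450,85,90,87.7,50 450,95,55,87.7,50  450,128,55,87.7,50; python3 - <<'E'
from h import *
o=r.get_obs();p=o['tcp_pos'];M=R.from_rotvec(o['orientation']).inv()
for n in('scene','top'):
    im,d=grab(n);W=cloud(n,d).reshape(-1,3)
    m=(np.linalg.norm(W-p,axis=1)<.08)&(W[:,2]>.11);L=M.apply(W[m]-p)*1000
    for z in range(-60,30,10):
        k=(L[:,2]>=z)&(L[:,2]<z+10)
        if k.any(): print(n,z,k.sum(),L[k].min(0).round(),L[k].max(0).round())
    if m.any(): print(n,W[m].max(0).round(3),W[m].min(0).round(3))
E
```

```text
[-0.18  0.48  0.6   2.17 -1.1   1.34  1.11] [ 0.03  0.77 -0.64]
now [450.8  60.6 171.5] psi 88.1 F [-0.6 -0.4 -0. ] w 0.2 g 0.0 t 74.2 j7 1.11 j1 -0.18
[[-0.187, -0.007, 0.284], [-0.001, -0.0, 0.003]] rows 1.7
[[-0.269, -0.009, 0.405], [-0.001, -0.0, 0.003]] rows 0.7
[[-0.184, -0.014, 0.506], [-0.001, -0.0, 0.003]] rows 0.7
scene [0.488 0.019 0.224] [0.476 0.015 0.223]
top -60 25 [ -8. -23. -60.] [ 16.  22. -50.]
top -50 22 [ -2. -12. -50.] [ 14.  13. -40.]
top -40 21 [ -4. -12. -39.] [ 13.  13. -30.]
top -30 19 [ -7. -13. -30.] [ 18.  13. -21.]
top -20 7 [  4.  -3. -19.] [ 11.  10. -15.]
top [0.486 0.055 0.233] [ 0.414 -0.002  0.181]
```

servo_tool([
  [[-0.1,0,0.15],[0,0,0]],
  [[-0.187,-0.007,0.284],[0,0,0]],
  [[-0.27,-0.009,0.405],[0,0,0]],
  [[-0.27,-0.009,0.405],[0,0,0]],
  [[-0.184,-0.014,0.506],[0,0,0]],
  [[-0.184,-0.014,0.506],[0,0,0]],
])

```text
clock: 74.85
tcp_pos: [0.4495, 0.1296, 0.0561]
orientation: [-1.733, -1.675, -0.813]
contact_force: [-0.7, -0.5, 0.6]
grip_width: -0.0001
gripper_force: 0.0
```

```bash
python3 go.py 451,180,56,87.7,50 455,260,56,87.7,50 457,310,56,87.7,50 458,330,56,87.7,50
```

```text
now [449.5 129.6  56.1] psi 88.1 F [-0.7 -0.5  0.6] w -0.1 g 0.0 t 74.8 j7 1.32 j1 -0.17
[[0.129, -0.001, 0.155], [-0.002, -0.002, 0.003]] rows 1.0
[[0.334, 0.004, 0.401], [-0.002, -0.002, 0.003]] rows 1.6
[[0.462, 0.005, 0.555], [-0.002, -0.002, 0.003]] rows 1.0
[[0.513, 0.006, 0.617], [-0.002, -0.002, 0.003]] rows 0.4
```

servo_tool([
  [[0.012,0,0.015],[0,0,0]],
  [[0.025,0,0.03],[0,0,0]],
  [[0.04,0,0.048],[0,0,0]],
  [[0.06,0,0.072],[0,0,0]],
  [[0.085,0,0.102],[0,0,0]],
  [[0.115,0,0.138],[0,0,0]],
  [[0.145,0,0.174],[0,0,0]],
  [[0.175,0,0.21],[0,0,0]],
  [[0.205,0,0.246],[0,0,0]],
  [[0.235,0,0.282],[0,0,0]],
  [[0.265,0,0.318],[0,0,0]],
  [[0.295,0.002,0.354],[0,0,0]],
  [[0.325,0.003,0.39],[0,0,0]],
  [[0.355,0.004,0.426],[0,0,0]],
  [[0.385,0.005,0.462],[0,0,0]],
  [[0.41,0.005,0.492],[0,0,0]],
  [[0.43,0.005,0.516],[0,0,0]],
  [[0.445,0.005,0.534],[0,0,0]],
  [[0.455,0.005,0.546],[0,0,0]],
  [[0.46,0.005,0.552],[0,0,0]],
])

```text
clock: 76.85
tcp_pos: [0.4586, 0.3057, 0.0535]
orientation: [-1.741, -1.673, -0.813]
contact_force: [-0.4, -1.0, 0.7]
grip_width: -0.0002
gripper_force: 0.3
```

```bash
python3 go.py 458,325,56,87.7,50 458,335,56,87.7,50; python3 - <<'E'
from h import *
im,d=grab('scene')
cv2.imwrite('pics/c10.png',cv2.resize(im[80:280,200:400,::-1],None,fx=3,fy=3,interpolation=cv2.INTER_CUBIC))
W=cloud('scene',d);X,Y,Z=W[...,0],W[...,1],W[...,2]
for a,b in((.35,.40),(.50,.55)):
    k=(Z>.062)&(Z<.082)&(Y<.36)&(Y>.2)&(X>a)&(X<b);print(a,k.sum(),np.percentile(Y[k],[5,50]).round(4) if k.any() else '')
E
```

```text
now [458.6 305.7  53.5] psi 87.8 F [-0.4 -1.   0.7] w -0.2 g 0.3 t 76.8 j7 1.07 j1 0.28
[[0.057, -0.006, 0.053], [0.0, -0.0, 0.0]] rows 0.4
[[0.083, -0.007, 0.083], [0.0, -0.0, 0.0]] rows 0.2
0.35 0 
0.5 106 [0.2952 0.2999]
```

servo_tool([
  [[0.025,0,0.02],[0,0,0]],
  [[0.045,-0.003,0.04],[0,0,0]],
  [[0.06,-0.005,0.06],[0,0,0]],
  [[0.075,-0.006,0.075],[0,0,0]],
  [[0.085,-0.006,0.086],[0,0,0]],
  [[0.09,-0.006,0.092],[0,0,0]],
  [[0.09,-0.006,0.092],[0,0,0]],
])

```text
clock: 77.6
tcp_pos: [0.4575, 0.3386, 0.056]
orientation: [-1.739, -1.673, -0.812]
contact_force: [-0.1, -0.3, 0.4]
grip_width: -0.0002
gripper_force: 0.0
```

```bash
python3 go.py 458,345,56,87.7,50; python3 - <<'E'
from h import *
im,d=grab('scene')
W=cloud('scene',d);X,Y,Z=W[...,0],W[...,1],W[...,2]
for a,b in((.35,.40),(.50,.55)):
    for z0,z1 in((.02,.042),(.062,.08)):
        k=(Z>z0)&(Z<z1)&(Y<.37)&(Y>.2)&(X>a)&(X<b);print(a,z0,k.sum(),np.percentile(Y[k],[5,50]).round(4) if k.any() else '')
E
```

```text
now [457.5 338.6  56. ] psi 87.8 F [-0.1 -0.3  0.4] w -0.2 g 0.0 t 77.6 j7 1.03 j1 0.3
[[0.016, 0.001, 0.02], [-0.001, -0.001, 0.001]] rows 0.1
0.35 0.02 0 
0.35 0.062 0 
0.5 0.02 97 [0.3254 0.3312]
0.5 0.062 82 [0.3276 0.3322]
```

servo_tool([
  [[0.004,0,0.005],[0,0,0]],
  [[0.008,0,0.01],[0,0,0]],
  [[0.01,0,0.012],[0,0,0]],
  [[0.01,0,0.012],[0,0,0]],
])

```text
clock: 78.05
tcp_pos: [0.458, 0.342, 0.0558]
orientation: [-1.74, -1.673, -0.812]
contact_force: [-0.6, -0.3, -0.6]
grip_width: -0.0002
gripper_force: 0.1
```

servo_tool([
  [[0.004,0,0.005],[0,0,0]],
  [[0.008,0,0.01],[0,0,0]],
  [[0.008,0,0.01],[0,0,0]],
])

```text
clock: 78.35
tcp_pos: [0.4581, 0.3427, 0.0554]
orientation: [-1.743, -1.672, -0.812]
contact_force: [-6.1, -22.2, 17.4]
grip_width: -0.0002
gripper_force: 11.0
```

The force rose to 22 N at the expected home position, so the shelf is home. I'll retreat and go round to the outer face of the door.

```bash
python3 go.py 456,290,62,87.7,50 452,200,130,87.7,50 452,130,260,87.7,0
```

```text
now [458.1 342.7  55.4] psi 87.6 F [ -6.1 -22.2  17.4] w -0.2 g 11.0 t 78.3 j7 1.03 j1 0.3
[[-0.115, 0.0, -0.178], [0.0, 0.001, -0.001]] rows 1.1
[[-0.139, -0.001, -0.629], [0.0, 0.001, -0.001]] rows 2.3
[[0.079, 0.011, -1.178], [0.0, -0.555, -0.001]] rows 5.8
```

servo_tool([
  [[-0.05,0,-0.06],[0,0,0]],
  [[-0.115,0,-0.17],[0,0,0]],
  [[-0.14,0,-0.4],[0,0,0]],
  [[-0.14,0,-0.63],[0,0,0]],
  [[-0.1,0,-0.8],[0,-0.1,0]],
  [[-0.05,0,-1],[0,-0.25,0]],
  [[0,0,-1],[0,-0.4,0]],
  [[0,0,-1],[0,-0.55,0]],
  [[0,0,-1],[0,-0.55,0]],
  [[0,0,-1],[0,-0.55,0]],
  [[0,0,-1],[0,-0.55,0]],
])

```text
clock: 79.45
tcp_pos: [0.4509, 0.1569, 0.2179]
orientation: [-2.258, -2.182, -0.012]
contact_force: [0.0, 1.1, -1.8]
grip_width: -0.0001
gripper_force: 0.0
```

```bash
python3 go.py 520,110,285,130 600,120,285,150; python3 - <<'E'
from h import *
im,d=grab('scene')
cv2.imwrite('pics/c11.png',cv2.resize(im[80:280,200:400,::-1],None,fx=3,fy=3,interpolation=cv2.INTER_CUBIC))
E
```

```text
now [450.9 156.9 217.9] psi 88.0 F [ 0.   1.1 -1.8] w -0.1 g 0.0 t 79.5 j7 -0.57 j1 -0.13
[[-0.176, 0.284, -0.268], [0.004, -0.003, -0.466]] rows 4.9
[[-0.125, 0.602, -0.267], [0.005, -0.002, -0.688]] rows 2.3
```

View pics/c11.png

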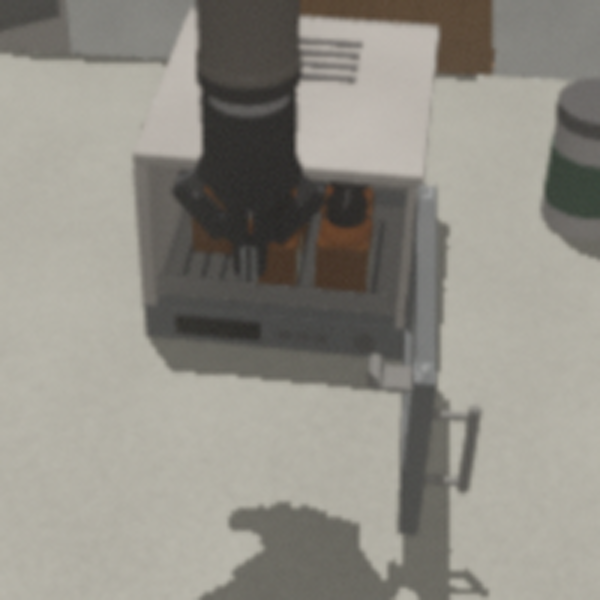

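The shelf is fully in at (275,300) and the bottles stand upright inside. The door is still open.

servo_tool([
  [[0,0,-0.15],[0,0,-0.05]],
  [[0,0,-0.28],[0,0,-0.15]],
  [[-0.1,0.15,-0.28],[0,0,-0.25]],
  [[-0.15,0.3,-0.28],[0,0,-0.35]],
  [[-0.14,0.45,-0.28],[0,0,-0.45]],
  [[-0.13,0.6,-0.28],[0,0,-0.55]],
  [[-0.13,0.84,-0.28],[0,0,-0.7]],
  [[-0.13,0.84,-0.28],[0,0,-0.95]],
  [[-0.13,0.84,-0.28],[0,0,-0.95]],
  [[-0.13,0.84,-0.28],[0,0,-0.95]],
  [[-0.13,0.84,-0.28],[0,0,-0.95]],
  [[-0.13,0.84,-0.28],[0,0,-0.95]],
  [[-0.13,0.84,-0.28],[0,0,-0.95]],
  [[-0.13,0.84,-0.28],[0,0,-0.95]],
])

```text
clock: 80.9
tcp_pos: [0.6589, 0.112, 0.2859]
orientation: [-0.187, -3.135, -0.015]
contact_force: [-0.5, -1.5, -0.0]
grip_width: 0.0
gripper_force: 0.0
```

```bash
cat > arc.py <<'E'
import sys,subprocess
from numpy import *
H=array([597,323.]);rho,z=float(sys.argv[1]),float(sys.argv[2]);w=[]
for a in sys.argv[3:]:
    f,g=map(float,a.split('/'));t=radians(177.7+f);n=radians(267.7+f)
    p=H+rho*array([cos(t),sin(t)])+(26+g)*array([cos(n),sin(n)]);w.append(f'{p[0]:.1f},{p[1]:.1f},{z},{87.7+f:.1f}')
print(w);print(subprocess.run(['python3','go.py']+w,capture_output=True,text=True).stdout)
E
python3 arc.py 200 285 93/30; python3 arc.py 200 172 93/30 93/5 80/0 
```

```text
['655.4,123.7,285.0,180.7']
now [658.9 112.  285.9] psi 173.2 F [-0.5 -1.5 -0. ] w 0.0 g 0.0 t 80.9 j7 1.03 j1 0.07
[[0.02, 0.045, 0.004], [0.006, -0.0, -0.084]] rows 0.9

['655.4,123.7,172.0,180.7', '630.4,123.4,172.0,180.7', '579.8,122.1,172.0,167.7']
now [658.9 112.  285.9] psi 173.2 F [-0.5 -1.5 -0. ] w 0.0 g 0.0 t 80.9 j7 1.03 j1 0.07
[[0.019, 0.04, 0.456], [0.006, -0.0, -0.084]] rows 2.3
[[0.118, 0.027, 0.456], [0.006, -0.0, -0.084]] rows 0.5
[[0.319, -0.002, 0.456], [0.006, -0.001, 0.061]] rows 1.5
```

servo_tool([
  [[0.01,0.045,0.1],[0,0,-0.08]],
  [[0.01,0.045,0.28],[0.006,0,-0.08]],
  [[0.01,0.045,0.42],[0.006,0,-0.08]],
  [[0.01,0.04,0.456],[0.006,0,-0.08]],
  [[0.02,0.04,0.456],[0.006,0,-0.08]],
  [[0.02,0.04,0.456],[0.006,0,-0.08]],
])

```text
clock: 81.5
tcp_pos: [0.6562, 0.1243, 0.1741]
orientation: [-0.012, 3.139, 0.001]
contact_force: [0.2, -0.0, 0.3]
grip_width: -0.0
gripper_force: 0.0
```

```bash
python3 arc.py 200 172 93/5 85/0 75/0 65/0 55/0 45/0
```

```text
['630.4,123.4,172.0,180.7', '597.4,121.3,172.0,172.7', '562.3,124.3,172.0,162.7', '528.4,133.4,172.0,152.7', '496.5,148.1,172.0,142.7', '467.6,168.3,172.0,132.7']
now [656.2 124.3 174.1] psi -179.6 F [ 0.2 -0.   0.3] w -0.0 g 0.0 t 81.5 j7 1.08 j1 0.06
[[0.103, -0.003, 0.008], [0.0, 0.001, -0.003]] rows 0.5
[[0.235, -0.01, 0.008], [0.001, 0.001, 0.086]] rows 0.9
[[0.376, 0.003, 0.008], [0.001, 0.001, 0.197]] rows 1.2
[[0.511, 0.04, 0.007], [0.001, 0.001, 0.308]] rows 1.2
[[0.638, 0.1, 0.007], [0.001, 0.001, 0.419]] rows 1.2
[[0.753, 0.182, 0.007], [0.001, 0.001, 0.53]] rows 1.2
```

servo_tool([
  [[0.05,0,0.008],[0,0,0]],
  [[0.1,0,0.008],[0,0,0]],
  [[0.17,-0.008,0.008],[0,0,0.04]],
  [[0.235,-0.01,0.008],[0,0,0.086]],
  [[0.31,-0.005,0.008],[0,0,0.14]],
  [[0.376,0.003,0.008],[0,0,0.197]],
  [[0.445,0.02,0.008],[0,0,0.25]],
  [[0.511,0.04,0.008],[0,0,0.308]],
  [[0.575,0.07,0.007],[0,0,0.36]],
  [[0.638,0.1,0.007],[0,0,0.42]],
  [[0.697,0.14,0.007],[0,0,0.475]],
  [[0.753,0.182,0.007],[0,0,0.53]],
  [[0.753,0.182,0.007],[0,0,0.53]],
])

```text
clock: 82.8
tcp_pos: [0.4666, 0.1704, 0.1729]
orientation: [1.254, 2.877, 0.005]
contact_force: [-0.2, -0.2, -0.4]
grip_width: -0.0001
gripper_force: 0.0
```

```bash
python3 arc.py 200 172 45/0 35/0 25/0 15/0 10/0 6/0; python3 - <<'E'
from h import *
for n in('top','scene'):
    im,d=grab(n);W=cloud(n,d);X,Y,Z=W[...,0],W[...,1],W[...,2]
    m=(abs(Z-.222)<.006)&(Y<.32)&(Y>0.02)&(X>.35)&(X<.62)
    p=W[m][:,:2]
    if len(p)>20:
        v=cv2.fitLine(p.astype(np.float32),cv2.DIST_HUBER,0,.01,.01).ravel();print(n,len(p),v.round(3),np.degrees(np.arctan2(v[1],v[0]))%180)
E
```

```text
['467.6,168.3,172.0,132.7', '442.7,193.1,172.0,122.7', '422.5,221.8,172.0,112.7', '407.6,253.7,172.0,102.7', '402.3,270.4,172.0,97.7', '399.1,284.1,172.0,93.7']
now [466.6 170.4 172.9] psi 132.9 F [-0.2 -0.2 -0.4] w -0.1 g 0.0 t 82.8 j7 0.15 j1 -0.12
[[-0.009, -0.003, 0.004], [0.003, 0.001, 0.002]] rows 0.1
[[0.132, -0.008, 0.003], [0.003, 0.001, 0.113]] rows 1.2
[[0.271, 0.011, 0.003], [0.003, 0.0, 0.224]] rows 1.2
[[0.405, 0.054, 0.003], [0.003, 0.0, 0.335]] rows 1.2
[[0.468, 0.084, 0.003], [0.003, -0.0, 0.391]] rows 0.6
[[0.517, 0.112, 0.004], [0.003, -0.0, 0.435]] rows 0.5

top 145 [0.768 0.641 0.561 0.288] 39.843716
scene 410 [0.781 0.624 0.494 0.228] 38.64391
```

servo_tool([
  [[0.06,-0.006,0.003],[0,0,0.06]],
  [[0.132,-0.008,0.003],[0,0,0.113]],
  [[0.2,0,0.003],[0,0,0.17]],
  [[0.271,0.011,0.003],[0,0,0.224]],
  [[0.34,0.03,0.003],[0,0,0.28]],
  [[0.405,0.054,0.003],[0,0,0.335]],
  [[0.44,0.07,0.003],[0,0,0.36]],
  [[0.468,0.084,0.003],[0,0,0.39]],
  [[0.495,0.1,0.003],[0,0,0.415]],
  [[0.517,0.112,0.004],[0,0,0.435]],
  [[0.517,0.112,0.004],[0,0,0.435]],
])

```text
clock: 84.0
tcp_pos: [0.4008, 0.2827, 0.1702]
orientation: [-2.149, -2.291, -0.003]
contact_force: [-0.3, 0.9, 0.3]
grip_width: 0.0002
gripper_force: 0.0
```

```bash
python3 arc.py 200 172 6/0 3/0 1/0 0/-1 0/-3
```

```text
['399.1,284.1,172.0,93.7', '397.3,294.6,172.0,90.7', '396.5,301.5,172.0,88.7', '396.2,306.0,172.0,87.7', '396.2,308.0,172.0,87.7']
now [400.8 282.7 170.2] psi 93.7 F [-0.3  0.9  0.3] w 0.2 g 0.0 t 84.0 j7 -0.79 j1 -0.42
[[0.006, -0.006, -0.007], [0.001, -0.001, -0.0]] rows 0.1
[[0.048, -0.011, -0.007], [0.001, -0.001, 0.033]] rows 0.3
[[0.076, -0.012, -0.007], [0.001, -0.001, 0.055]] rows 0.2
[[0.094, -0.012, -0.007], [0.001, -0.001, 0.066]] rows 0.1
[[0.102, -0.012, -0.007], [0.001, -0.001, 0.066]] rows 0.0
```

servo_tool([
  [[0.025,-0.008,-0.007],[0,0,0.02]],
  [[0.048,-0.011,-0.007],[0,0,0.033]],
  [[0.065,-0.012,-0.007],[0,0,0.045]],
  [[0.078,-0.012,-0.007],[0,0,0.055]],
  [[0.088,-0.012,-0.007],[0,0,0.066]],
  [[0.096,-0.012,-0.007],[0,0,0.066]],
  [[0.096,-0.012,-0.007],[0,0,0.066]],
])

```text
clock: 84.7
tcp_pos: [0.3951, 0.3062, 0.1712]
orientation: [-2.265, -2.176, -0.001]
contact_force: [-0.3, 0.7, -0.3]
grip_width: -0.0001
gripper_force: 0.0
```

servo_tool([
  [[0.006,0,0],[0,0,0]],
  [[0.012,0,0],[0,0,0]],
  [[0.012,0,0],[0,0,0]],
])

```text
clock: 85.0
tcp_pos: [0.3952, 0.3065, 0.1708]
orientation: [2.266, 2.173, -0.005]
contact_force: [-0.7, -5.8, 2.4]
grip_width: 0.0001
gripper_force: 0.0
```

servo_tool([
  [[0.006,0,0],[0,0,0]],
  [[0.012,0,0],[0,0,0]],
  [[0.016,0,0],[0,0,0]],
  [[0.016,0,0],[0,0,0]],
])

```text
clock: 85.4
tcp_pos: [0.3952, 0.3063, 0.1704]
orientation: [2.267, 2.168, -0.014]
contact_force: [-1.7, -17.7, 10.6]
grip_width: 0.0002
gripper_force: 0.0
```

That is a hard stop at the shut position. I'll back off and check that the catch holds.

servo_tool([
  [[-0.05,0,0],[0,0,0]],
  [[-0.2,0,0],[0,0,0]],
  [[-0.4,0,0],[0,0,0]],
  [[-0.5,0.2,-0.2],[0,0,0]],
  [[-0.8,0.3,-0.4],[0,0,0]],
  [[-1,0.4,-0.4],[0,0,0]],
  [[-1,0.4,-0.4],[0,0,0]],
  [[-1,0.4,-0.4],[0,0,0]],
  [[-1,0.4,-0.4],[0,0,0]],
  [[-1,0.4,-0.4],[0,0,0]],
])

```text
clock: 86.4
tcp_pos: [0.4845, 0.06, 0.2706]
orientation: [-2.264, -2.176, 0.0]
contact_force: [0.1, 0.3, 0.6]
grip_width: 0.0001
gripper_force: 0.0
```

```bash
python3 - <<'E'
from h import *
im,d=grab('top');W=cloud('top',d);X,Y,Z=W[...,0],W[...,1],W[...,2]
for a in np.arange(.34,.60,.05):
    k=(abs(Z-.225)<.012)&(Y<.40)&(Y>.25)&(abs(X-a)<.01);print(round(a,2),k.sum(),Y[k].min().round(4) if k.any() else '')
im,d=grab('scene')
cv2.imwrite('pics/c12.png',cv2.resize(im[70:270,190:390,::-1],None,fx=3,fy=3,interpolation=cv2.INTER_CUBIC))
im,d=grab('top','end.png')
print([np.round(x['uv'],1) for x in r.mark_of('top','red_rack')][:1],r.get_obs()['clock'])
E
```

```text
0.34 164 0.3206
0.39 170 0.3187
0.44 170 0.3161
0.49 169 0.314
0.54 175 0.3116
0.59 160 0.3101
[array([358. , 175.4])] 86.6
```

View pics/c12.png

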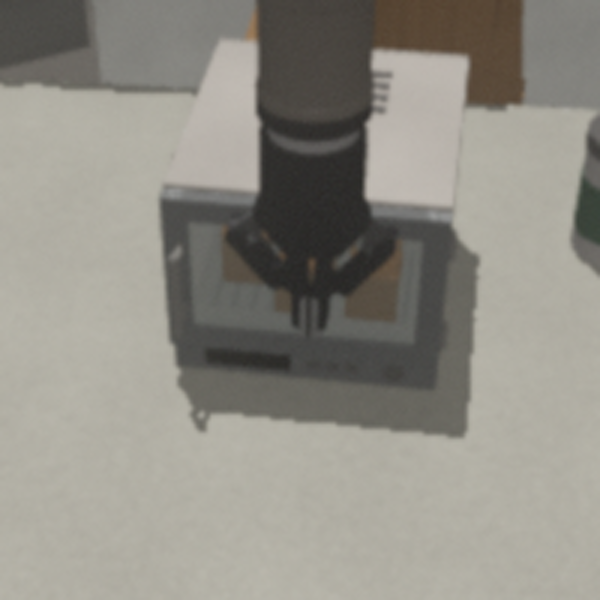

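The door is shut flush, with its front edge parallel to the incubator and the bottles visible behind the pane. The rack is unmoved.

```bash
python3 -c "
from bench import r
print(r.hand_in())"
```

```text
the job is handed in; nothing more can be done
None
```

The job is handed in at about 87 s on the robot clock: all five caps are tight, the five bottles stand upright on the shelf, the shelf is home, the door is shut and held, and the red rack was not touched. One cap had to be retightened after its first placing failed, so it was done after three bottles were already on the shelf.

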